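# Cover the sample pot, then hold the notched glass plate to the reader

### The arm

A 6-joint arm with a two-finger parallel gripper is mounted at the origin on the work surface. World frame = base frame: x ahead of the robot, y to its left, z up, the work surface at z = 0. Lengths are in m, angles in rad, forces in N, time in s.
With the tool pointing down it reaches from about 0.3 to 0.775 m from the base axis. Payload 14.6 kg.
Tool frame: the origin (TCP) lies at the very end of the fingers, on their centre line; the grasp point (between the pads) lies 19 mm behind it (robot.pinch_z is the distance from the TCP to the grasp point, in m); z points along the fingers, x is the direction in which the jaws open and shut, and the axes are right-handed (so a half turn about z gives the same grasp; the last joint's range is limited). The gripper opens to 94 mm and grips with 3 to 60 N. Pads are 16 mm wide; open, the fingers measure 119 mm over their backs; the gripper's body (75 mm by 177 mm) begins 78 mm behind the grasp point.
Start: joints at [-1.33, 0.3, 1.521, -0, 1.321, -0.067], TCP at [0.167, -0.524, 0.205] pointing down, gripper open.
Joint ranges: [-3.03, 3.03], [-0.79, 2.21], [0.23, 2.52], [-1.04, 4.18], [0, 3.07], [-2.55, 2.55]. Speed limits (rad/s): [2.22, 2.22, 2.57, 3.14, 3.14, 3.14].

### API

Orientations are given as a rotation vector (axis times angle).
In Python, from station import readout, vision, job_done, robot gives the robot as it stands. The module is installed in compiled form; this text tells all that it offers.
- The arm moves only by the shell command python3 -m pendant 'ROWS' [FORCE]. ROWS is JSON, a list of rows, each an object with "travel": the shift along the world's x, y, z each as a share of 0.025 m, from -1 to 1, a list of three; "dr": the turn, a rotation vector about the world's x, y, z each as a share of 0.08 rad, from -1 to 1, a list of three; "jaw": the gripper command: -1 is shut, 1 is fully open, values between are in proportion. In form: [{"travel": [dx, dy, dz], "dr": [rx, ry, rz], "jaw": jaw}, ...]. A call has 1 to 12 rows; each row shifts and turns the commanded pose from where the row before left it; what a row does not reach is not made up. A row lasts 1/10 s, in which the tool goes at most 50 mm and 8.59 degrees, less where a joint would pass 70% of its speed; a pose out of reach is approached as far as the arm can. A call with a number of a shift or a turn outside -1 to 1 is refused whole. A call with a gripper value outside its range is refused whole. The fingers move at their own pace and stop on an object; FORCE is the grip in N (left out, the last holds). Time passes only in rows, so rows that do not move let the fingers close. It gives the time, the measured TCP pose, the force and the opening at its end, in the units of the state.
- readout.observe(): the state, without advancing time (a new reading comes with each control period).
- vision.snapshot(name): name is "scene" or "top" or "wrist"; returns the picture (384x512x3 uint8, red, green, blue); there is no depth.
- vision.camera_params(name): a dict with "K" (3x3 intrinsics, pixels), "position" and "attitude" of the camera in the world. Camera axes: x right, y down, z forward; pixel columns grow to the right and rows downward; lengths in m; the calibration is good to about 2 mm. The wrist camera is an equidistant fisheye: a pixel r from the principal point sees the ray r / f radians off the axis. A picture is of the moment at which its call begins: read the wrist's pose just before it. camera_params takes no time and is no camera call; for the wrist camera it gives the pose at the moment of the call.
- job_done(): hands the job in, once; it reports no verdict.
The state is a dict: "clock": time; "qpos": joint angles; "dq": joint speeds; "joint_efforts": joint torques, N m; "position": TCP position; "tool_rot": TCP orientation; "ft_force": force on the tool from outside, world axes, zero at the start; "torque": the same for the moment, N m; "grip_width": finger opening in m.
Only numpy, scipy, OpenCV 4.12 (cv2) and the standard library are available. Lean on these libraries where they do the work, as an engineer would, in place of code of your own. Each camera call takes 0.05 s, during which the arm holds its last target.

### The job

Set the loose steel cover gently onto the sample pot, seated and level, and let go. Then take the glass plate with the small corner notch from the rack (the notch marks its frosted end; notch at top left, you face its label side) and hold it up to the reader, label side up and square to the lens, the middle of the frosted end at the focus 140 mm from the lens, fingers clear of the frosted end. Finish still holding it there; drop nothing and leave the other things where they are.

Things in the scene. Friction and masses are not known exactly. Their poses are not given: they have to be found in the camera images.
- pot: Loose open round steel pot on the bench, 78 outside diameter, 70 inside diameter, 70 high, 0.35 kg. Origin: centre of its underside, z up. Touch it lightly at most: it should stay about where it is.
- pot_rim (a point): Centre of the pot's mouth, at rim height (70 above the bench).
- cover: Loose steel cover, knob up on the bench, 0.12 kg. Going up: plug 60 dia (0 to 6), disc 84 dia (6 to 11), round knob 24 dia (11 to 37). Origin: centre of the plug's underside. Seated, the plug is in the pot's mouth (5 play all round), the disc lies on the rim and the origin is 6 below the rim.
- rack: Fixed low dark steel rack at any yaw, 150 (its x) x 136 (its y), base 12 thick. Two slots along its x at y +40 and -40, each 11 wide, 114 long, wall tops 27 above the bench, slot floors 12. It holds two glass plates on edge, one per slot, in either order. Origin: centre of its underside.
- plate: Notched glass plate, loose, 0.12 kg, on its long edge in a rack slot: 110 long (x), 8 thick (y), 56 high (z), top 68 above the bench. Origin: middle of its bottom edge. +x points to the frosted end, +y out of the label side. White frosting on the +y half of the thickness from x +22 to +55; notch 10 x 12 high in the top +x corner. Grip the 8 thickness from above, mid fingers at x below +10.
- frost (a point): Middle of the frosted end on the plate's label face: at x +38, y +4, z +26 in the plate's frame.
- spare: A clear glass plate of the same size, 110 x 8 x 56, without notch or frosted end, standing in the other slot, its face 72 from the notched plate's face. Leave it. Origin: middle of its bottom edge.
- reader: Fixed reader: a base 130 x 140 x 22 (x from -45 to +85 of its origin) with a 22 dia post at x +50, 350 high, carrying the lens head on its robot side. Origin: underside, z up, -x its front, which faces roughly towards the robot.
- lens: The reader's fixed round lens head, 68 dia x 75 long, looking down towards the robot at 40 degrees below level. Origin: centre of the lens face, 280 above the bench; z points into the head, away from the plate: the label side (plate's +y) is to point along this +z, which is 50 degrees from straight up.
- spot (a point): The lens's focus, in free air 140 in front of the lens face on its axis, about 190 above the bench. The middle of the frosted end belongs here.
- can: Bystander, leave alone: plain steel can, 60 dia x 85 high, standing (mm). Origin at its underside.
- chuck_key: Bystander, leave alone: dark steel T-shaped chuck key, 103 x 110 mm, lying, 18 high (mm). Origin at its underside.
- file_handle: Bystander, leave alone: turned wooden file handle, 110 long, 34 thick, lying (mm). Origin at its underside.
- offcut: Bystander, leave alone: round steel bar offcut, 34 dia x 50, standing (mm). Origin at its underside.
- nut: Bystander, leave alone: dark steel ring nut, 36 dia, 16 high (mm). Origin at its underside.
Mind the look-alikes: they are no part of the job. Leave any orange or red look-alike of the plate alone. What is shaped like the pot but green is not meant.

How it is judged:
By the outcome, as a careful person would: the job done as asked, in the order asked, and still so for the second after the job is handed in, while the arm keeps its last pose, push and grip.
It also fails if it takes over 54 s, if anything falls off the work surface, if the arm or the gripper's body presses on something with over 40 N, if the wrist force passes 120 N, or if a joint passes its speed limit or range.

## Working session

There is one attempt and no reset: what is moved stays moved. The work goes in short steps, Python scripts to look and compute and a shell command to move; the robot and the scene stay as the last step left them, time stands still between calls to the robot, and variables do not carry over. Pictures are saved under pics/ and viewed, and the job is handed in when it is done.

```bash
mkdir -p pics; ls
python3 - <<'E'
from station import readout, vision, robot
import cv2, numpy as np
o=readout.observe()
for k,v in o.items(): print(k,np.round(v,4))
print([a for a in dir(robot) if a[0]!='_'])
for n in ["scene","top","wrist"]:
    p=vision.camera_params(n); print(n,p)
    im=vision.snapshot(n); cv2.imwrite(f"pics/{n}0.png",im[:,:,::-1])
E
```

```text
pics
clock 0.0
qpos [-1.3296  0.3005  1.5216  0.      1.3207 -0.0666]
dq [-0.0004 -0.0012  0.0006 -0.001  -0.0014 -0.0008]
joint_efforts [ 3.00000e-04 -5.31805e+01 -3.52730e+01  7.08000e-02  2.44000e-02
 -1.00000e-04]
position [ 0.1666 -0.5239  0.2049]
tool_rot [-2.5351e+00  1.8542e+00  1.4000e-03]
ft_force [-0.1147 -0.2965 -0.0317]
torque [0.0336 0.0021 0.028 ]
grip_width 0.0941
['MotionError', 'pinch_z']
scene {'K': array([[461.77578207,   0.        , 252.83147092],
       [  0.        , 461.77578207, 192.87138538],
       [  0.        ,   0.        ,   1.        ]]), 'position': array([1.2747887 , 0.30922693, 0.88751195]), 'attitude': array([-1.40963034, -2.07008278,  0.914224  ])}
top {'K': array([[495.75426537,   0.        , 254.74563206],
       [  0.        , 495.75426537, 199.52309262],
       [  0.        ,   0.        ,   1.        ]]), 'position': array([0.35724938, 0.03798262, 1.62773745]), 'attitude': array([-2.17984955,  2.12248151, -0.11449381])}
wrist {'K': array([[297.31863964,   0.        , 255.28483952],
       [  0.        , 297.31863964, 190.83927041],
       [  0.        ,   0.        ,   1.        ]]), 'position': array([ 0.23529582, -0.50128778,  0.38411167]), 'attitude': array([ 2.36966618, -1.73125702, -0.21702872])}
```

View pics/scene0.png

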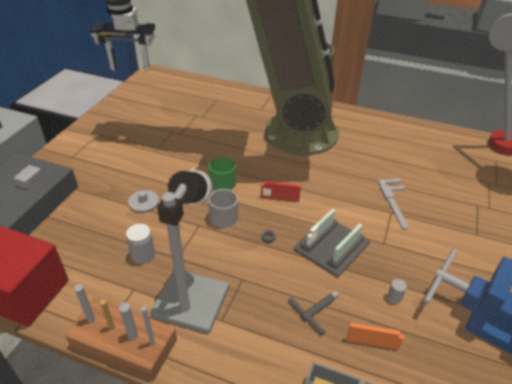

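View pics/top0.png

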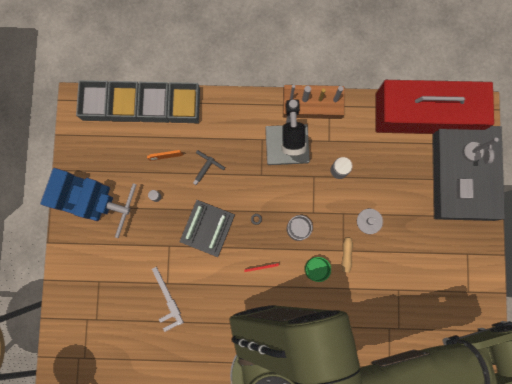

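View pics/wrist0.png

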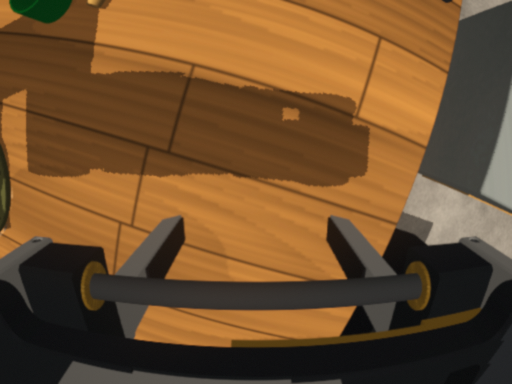

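```bash
cat > h.py <<'E'
import numpy as np, cv2
from scipy.spatial.transform import Rotation as R
from station import readout, vision
def ray(cam,u,v,p=None):
    p=p or vision.camera_params(cam); K=p['K']; x=(u-K[0,2])/K[0,0]; y=(v-K[1,2])/K[1,1]
    if cam=='wrist':
        r=np.hypot(x,y); s=np.sin(r)/r if r>1e-9 else 1; d=np.array([x*s,y*s,np.cos(r)])
    else: d=np.array([x,y,1.])
    return p['position'],R.from_rotvec(p['attitude']).apply(d/np.linalg.norm(d))
def onz(cam,u,v,z,p=None):
    o,d=ray(cam,u,v,p); return o+d*(z-o[2])/d[2]
def proj(cam,X,p=None):
    p=p or vision.camera_params(cam);K=p['K']
    c=R.from_rotvec(p['attitude']).inv().apply(np.asarray(X)-p['position'])
    if cam=='wrist':
        r=np.hypot(c[0],c[1]); t=np.arctan2(r,c[2]); q=c[:2]/r*t
    else: q=c[:2]/c[2]
    return q*K[0,0]+K[:2,2]
def crop(src,dst,x0,y0,x1,y1,s):
    im=cv2.imread(src)[y0:y1,x0:x1]; cv2.imwrite(dst,cv2.resize(im,None,fx=s,fy=s,interpolation=cv2.INTER_CUBIC))
E
python3 - <<'E'
from h import *
crop('pics/top0.png','pics/t1.png',170,190,300,270,6)
crop('pics/top0.png','pics/t2.png',270,190,400,290,6)
crop('pics/top0.png','pics/t3.png',250,80,350,180,6)
crop('pics/scene0.png','pics/s1.png',280,190,390,280,7)
crop('pics/scene0.png','pics/s2.png',120,150,250,330,3)
for n,u,v,z in [('pot',300,228,.07),('cover',370,221,.037),('rack',208,228,.02),('green',317,268,.07),('reader',289,143,.022),('can',342,167,.085)]:
    print(n,onz('top',u,v,z).round(3))
E
```

```text
pot [ 0.461 -0.08   0.07 ]
cover [ 0.492 -0.306  0.037]
rack [0.457 0.215 0.02 ]
green [ 0.338 -0.135  0.07 ]
reader [ 0.745 -0.043  0.022]
can [ 0.656 -0.208  0.085]
```

View pics/t1.png

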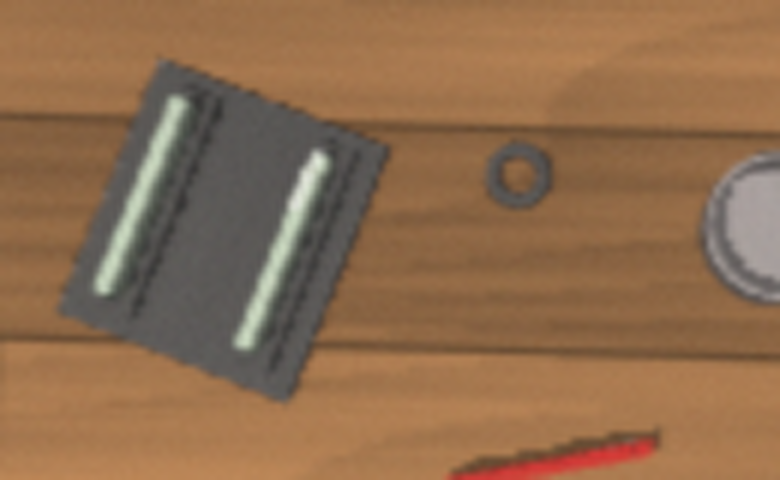

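View pics/t2.png

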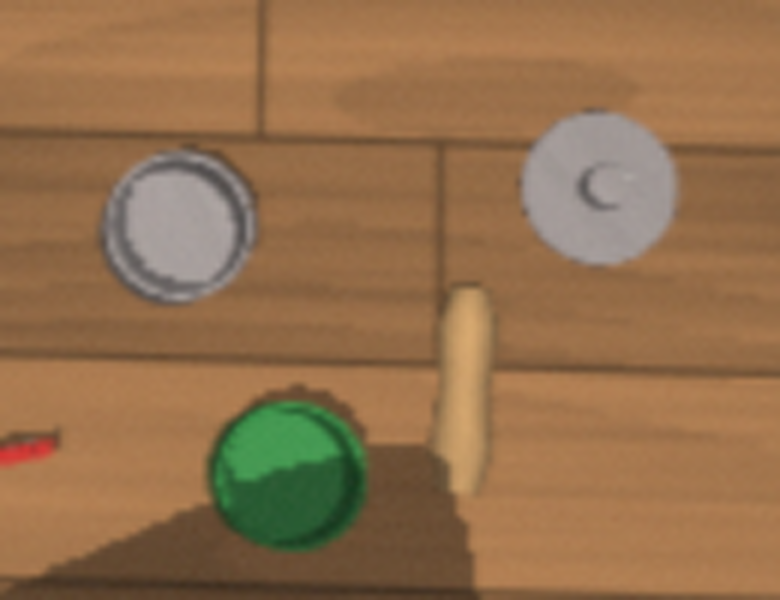

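View pics/t3.png

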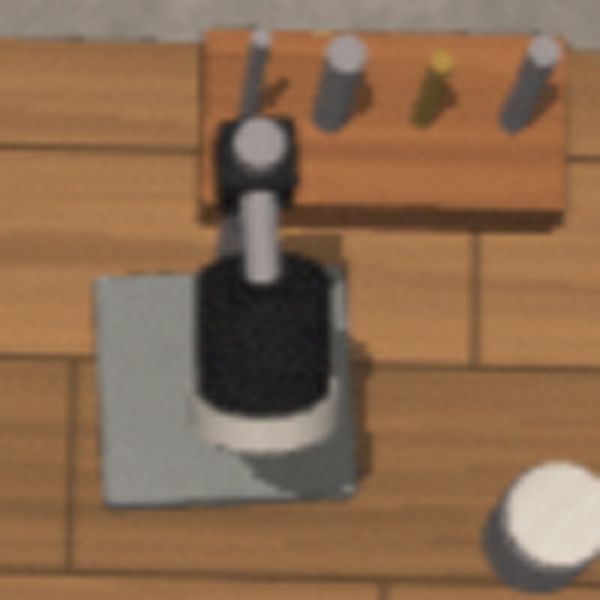

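View pics/s1.png

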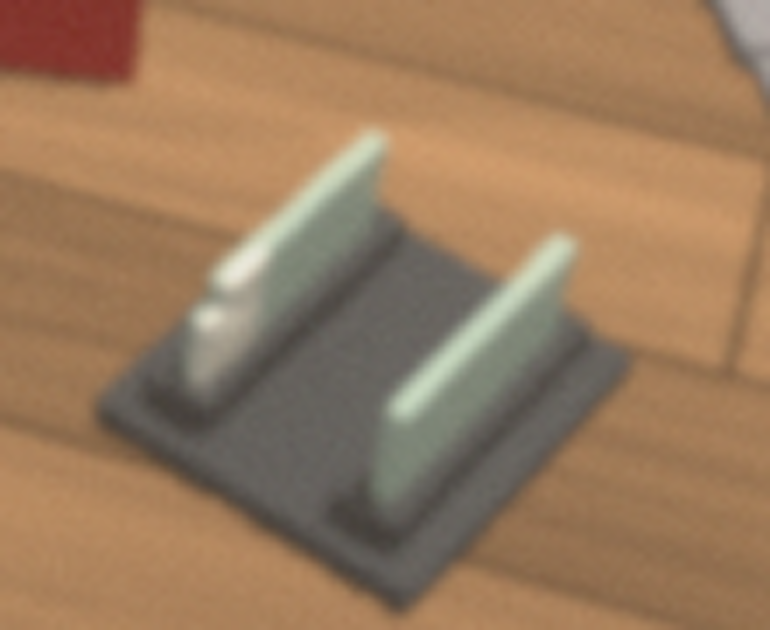

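View pics/s2.png

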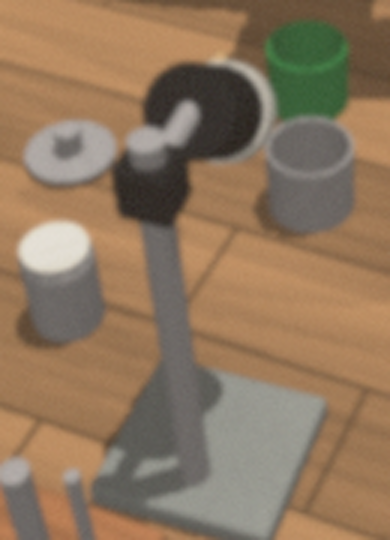

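The candidates in the top view are:
- **Steel pot:** (300,228). Its look-alike, the green pot, is at (317,268).
- **Cover:** (370,221), knob up. The can at (342,167) is a different thing.
- **Plates in the rack:** the one in the right slot, near (217,232), has a white end and a notch in the scene view at about (311,232), so I choose it. The spare, near (193,223), is plain. The red (262,267) and orange (165,155) look-alikes stay where they are.

Next I'll measure by mask.

```bash
cat > m.py <<'E'
from h import *
im=cv2.imread('pics/top0.png'); hsv=cv2.cvtColor(im,cv2.COLOR_BGR2HSV)
p=vision.camera_params('top')
def blob(cam,hs,x0,y0,x1,y1,smax=60,cl=True):
    m=np.zeros(hs.shape[:2],np.uint8); m[y0:y1,x0:x1]=(hs[y0:y1,x0:x1,1]<smax)*255
    if cl: m=cv2.morphologyEx(m,cv2.MORPH_CLOSE,np.ones((3,3)))
    c,_=cv2.findContours(m,cv2.RETR_EXTERNAL,cv2.CHAIN_APPROX_NONE); return max(c,key=cv2.contourArea)
if __name__=='__main__':
    for n,b,z,d in [('pot',(280,205,322,250),.07,.078),('cover',(350,200,392,242),.011,.084)]:
        for s in (50,65,80,95):
            c=blob('top',hsv,*b,s); pts=np.array([onz('top',q[0][0],q[0][1],z,p) for q in c])
            (cx,cy),r=cv2.minEnclosingCircle(pts[:,:2].astype(np.float32))
            e=cv2.fitEllipse(c); ce=onz('top',*e[0],z,p)
            print(n,s,'circ',round(cx,4),round(cy,4),'d',round(2*r,4),'ell px',np.round(e[0],2),np.round(e[1],1),ce.round(4), 'bbox',cv2.boundingRect(c))
    # rack
    for s in (60,80,100):
        c=blob('top',hsv,175,195,242,262,s); r=cv2.minAreaRect(c); bx=cv2.boxPoints(r)
        w=np.array([onz('top',*q,.012,p) for q in bx]); print('rack',s,w[:,:2].round(4).tolist(),w.mean(0).round(4),np.linalg.norm(np.diff(w,axis=0),axis=1).round(4))
    hs=hsv[195:262,175:242]
    m=((hs[...,2]>150)&(hs[...,1]<70)).astype(np.uint8)*255
    cs,_=cv2.findContours(m,cv2.RETR_EXTERNAL,cv2.CHAIN_APPROX_NONE)
    for c in cs:
        if cv2.contourArea(c)<20: continue
        r=cv2.minAreaRect(c); bx=cv2.boxPoints(r)+[175,195]; w=np.array([onz('top',*q,.068,p) for q in bx])
        print('plate',w[:,:2].round(4).tolist(),w.mean(0).round(4),np.linalg.norm(np.diff(w,axis=0),axis=1).round(4))
E
python3 m.py
python3 - <<'E'
from h import *
import itertools
im=cv2.imread('pics/top0.png');hs=cv2.cvtColor(im,cv2.COLOR_BGR2HSV)
# reader base corners
m=np.zeros(hs.shape[:2],np.uint8); m[110:175,255:320]=((hs[110:175,255:320,1]<70))*255
cv2.imwrite('pics/mk.png',cv2.resize(np.hstack([im[100:180,250:350],cv2.cvtColor(m,cv2.COLOR_GRAY2BGR)[100:180,250:350]]),None,fx=4,fy=4,interpolation=cv2.INTER_NEAREST))
E
```

```text
pot 50 circ 0.4628 -0.0779 d 0.0811 ell px [299.26 227.33] [23.4 24.9] [ 0.4632 -0.0775  0.07  ] bbox (287, 215, 26, 25)
pot 65 circ 0.464 -0.0769 d 0.0824 ell px [299.34 227.39] [23.9 25.5] [ 0.463  -0.0778  0.07  ] bbox (287, 215, 26, 26)
pot 80 circ 0.4633 -0.0773 d 0.0825 ell px [299.34 227.41] [24.4 25.6] [ 0.4629 -0.0778  0.07  ] bbox (287, 215, 26, 26)
pot 95 circ 0.4627 -0.078 d 0.0844 ell px [299.35 227.34] [24.7 26. ] [ 0.4631 -0.0778  0.07  ] bbox (286, 215, 27, 26)
cover 50 circ 0.494 -0.3093 d 0.0829 ell px [369.22 220.93] [24.1 24.7] [ 0.4941 -0.3091  0.011 ] bbox (357, 209, 26, 25)
cover 65 circ 0.4944 -0.3095 d 0.0837 ell px [369.35 220.94] [24.4 25.1] [ 0.4941 -0.3096  0.011 ] bbox (357, 209, 26, 25)
cover 80 circ 0.4946 -0.3099 d 0.0859 ell px [369.46 220.86] [24.6 25.7] [ 0.4943 -0.3099  0.011 ] bbox (357, 208, 26, 26)
cover 95 circ 0.4943 -0.3102 d 0.0868 ell px [369.46 220.91] [25.  25.9] [ 0.4942 -0.3099  0.011 ] bbox (357, 208, 26, 27)
rack 60 [[0.4112, 0.3076], [0.5517, 0.2581], [0.5047, 0.1311], [0.3653, 0.1816]] [0.4582 0.2196 0.012 ] [0.149  0.1354 0.1483]
rack 80 [[0.4102, 0.3086], [0.5519, 0.2587], [0.5042, 0.13], [0.3637, 0.1809]] [0.4575 0.2196 0.012 ] [0.1502 0.1373 0.1495]
rack 100 [[0.4107, 0.3098], [0.5529, 0.2597], [0.5048, 0.1298], [0.3637, 0.1809]] [0.458 0.22  0.012] [0.1508 0.1385 0.1501]
plate [[0.3954, 0.2075], [0.4966, 0.1688], [0.4928, 0.1591], [0.3916, 0.1978]] [0.4441 0.1833 0.068 ] [0.1084 0.0105 0.1083]
plate [[0.4212, 0.2803], [0.5237, 0.2441], [0.5206, 0.2358], [0.4182, 0.2721]] [0.471  0.2581 0.068 ] [0.1087 0.0089 0.1087]
```

View pics/mk.png

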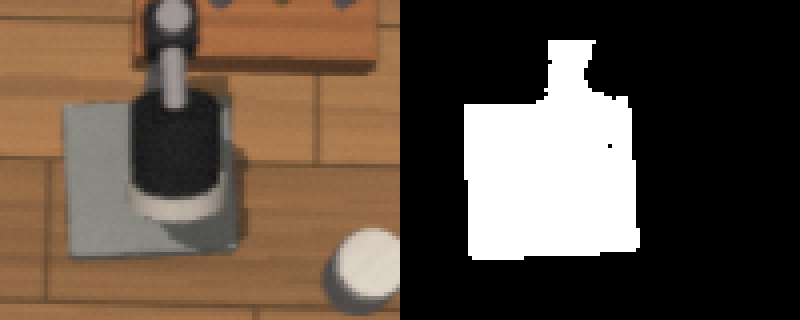

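```bash
python3 -m pendant '[{"travel":[1,0.65,-0.1],"dr":[0,0,0],"jaw":0.3},{"travel":[1,0.65,-0.1],"dr":[0,0,0],"jaw":0.3},{"travel":[1,0.65,-0.1],"dr":[0,0,0],"jaw":0.3},{"travel":[1,0.65,-0.1],"dr":[0,0,0],"jaw":0.3},{"travel":[1,0.65,-0.2],"dr":[0,0,0],"jaw":0.3},{"travel":[1,0.65,-0.2],"dr":[0,0,0],"jaw":0.3},{"travel":[1,0.65,-0.2],"dr":[0,0,0],"jaw":0.3},{"travel":[1,0.65,-0.2],"dr":[0,0,0],"jaw":0.3},{"travel":[1,0.65,-0.3],"dr":[0,0,0],"jaw":0.3},{"travel":[1,0.65,-0.3],"dr":[0,0,0],"jaw":0.3},{"travel":[1,0.65,-0.3],"dr":[0,0,0],"jaw":0.3},{"travel":[1,0.65,-0.3],"dr":[0,0,0],"jaw":0.3}]'
python3 -m pendant '[{"travel":[0.6,0.5,-0.3],"dr":[0,0,0],"jaw":0.3},{"travel":[0.5,0.3,-0.3],"dr":[0,0,0],"jaw":0.3},{"travel":[0,0,0],"dr":[0,0,0],"jaw":0.3},{"travel":[0,0,0],"dr":[0,0,0],"jaw":0.3}]'
python3 - <<'E'
from h import *
o=readout.observe(); print(o['position'],R.from_rotvec(o['tool_rot']).as_matrix().round(4),o['qpos'].round(4),o['clock'])
p=vision.camera_params('wrist');im=vision.snapshot('wrist');cv2.imwrite('pics/w1.png',im[:,:,::-1])
np.save('w1p.npy',np.r_[p['position'],p['attitude']])
print(proj('wrist',[.494,-.3095,.011],p),proj('wrist',[.463,-.0775,.07],p),proj('wrist',o['position'],p))
E
```

```text
clock: 1.35
position: [0.4675, -0.3283, 0.1449]
tool_rot: [-2.536, 1.855, 0.001]
ft_force: [0.8, -0.5, -0.7]
grip_width: 0.0611
clock: 1.75
position: [0.4938, -0.3095, 0.1304]
tool_rot: [2.536, -1.855, -0.001]
ft_force: [0.9, -0.5, -0.2]
grip_width: 0.0609
[ 0.49375274 -0.30949598  0.13037106] [[ 3.03e-01 -9.53e-01 -4.00e-04]
 [-9.53e-01 -3.03e-01  1.00e-04]
 [-3.00e-04  4.00e-04 -1.00e+00]] [-6.2270e-01  4.4130e-01  1.5090e+00 -1.0000e-04  1.1918e+00  6.4030e-01] 1.75
[256.33993538 187.67629082] [ 29.07917243 162.70744784] [256.73454293 231.3659561 ]
```

View pics/w1.png

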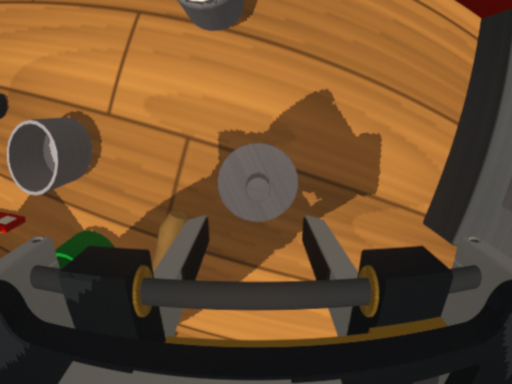

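Run:
```python
from h import *
im=cv2.imread('pics/w1.png');hs=cv2.cvtColor(im,cv2.COLOR_BGR2HSV); a=np.load('w1p.npy')
p=dict(K=vision.camera_params('wrist')['K'],position=a[:3],attitude=a[3:])
for s in (60,80,100):
    m=np.zeros(hs.shape[:2],np.uint8); m[130:235,205:303]=(hs[130:235,205:303,1]<s)*255
    m=cv2.morphologyEx(m,cv2.MORPH_OPEN,np.ones((5,5)))
    n,l,st,ce=cv2.connectedComponentsWithStats(m); k=l[180,240]; mm=(l==k).astype(np.uint8)
    c=max(cv2.findContours(mm,0,1)[0],key=cv2.contourArea)
    pts=np.array([onz('wrist',*q[0],.011,p) for q in c])[:,:2].astype(np.float32)
    print(s,st[k],cv2.fitEllipse(pts))
crop('pics/w1.png','pics/w1c.png',200,130,320,230,6)
o,d=ray('wrist',258,184,p); print(p['position'],d, onz('wrist',258,184,.037,p))
```

```text
60 [ 218  144   79   77 4834] ((0.4990043044090271, -0.3089752495288849), (0.08116370439529419, 0.08127717673778534), 129.3024139404297)
80 [ 218  143   80   78 4926] ((0.4991539418697357, -0.30903011560440063), (0.08185138553380966, 0.08214223384857178), 31.248029708862305)
100 [ 218  143   80   79 4999] ((0.49901512265205383, -0.30910611152648926), (0.0824531689286232, 0.0828082263469696), 111.77561950683594)
[ 0.56251212 -0.28669308  0.3095069 ] [-0.20991138 -0.07591881 -0.97476846] [ 0.50382916 -0.30791699  0.037     ]
```

View pics/w1c.png

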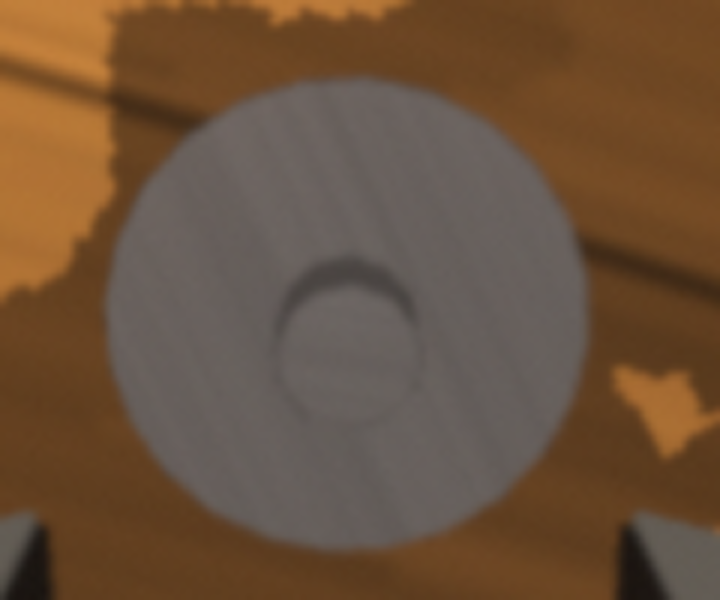

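Run:
```python
from h import *
a=np.load('w1p.npy')
p=dict(K=vision.camera_params('wrist')['K'],position=a[:3],attitude=a[3:])
o=readout.observe(); M=R.from_rotvec(o['tool_rot'])
for x in (-.0305,.0305,-.043,.043):
  for y in (-.008,.008): print(x,y,proj('wrist',o['position']+M.apply([x,y,0]),p).round(1))
print(onz('wrist',258,189.2,.037,p))
crop('pics/w1.png','pics/w1f.png',170,200,340,290,4.5)
c=cv2.imread('pics/scene0.png'); crop('pics/scene0.png','pics/sc.png',120,180,250,240,6)
for q in ([.494,-.3095,.011],[.499,-.309,.011],[.463,-.0775,.07]): print(proj('scene',q).round(1))
```

```text
-0.0305 -0.008 [209.8 220. ]
-0.0305 0.008 [211.  242.7]
0.0305 -0.008 [304.5 220.1]
0.0305 0.008 [303.2 242.8]
-0.043 -0.008 [190.9 219.7]
-0.043 0.008 [192.6 242.2]
0.043 -0.008 [323.4 219.9]
0.043 0.008 [321.5 242.4]
[ 0.4990342  -0.30945768  0.037     ]
[143.2 198.4]
[142.4 199.6]
[223.1 196.8]
```

View pics/w1f.png

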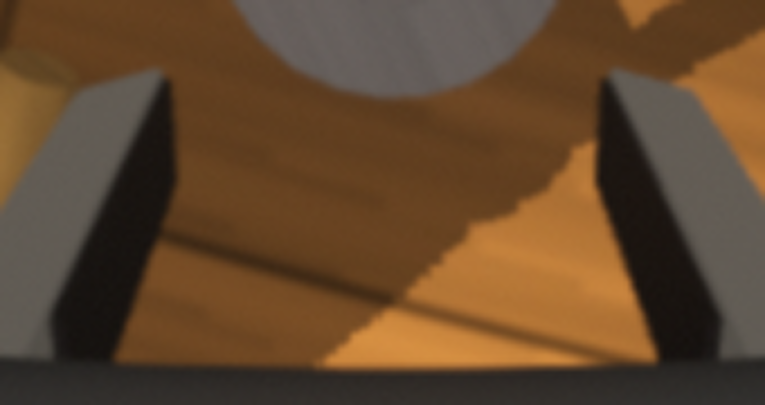

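View pics/sc.png

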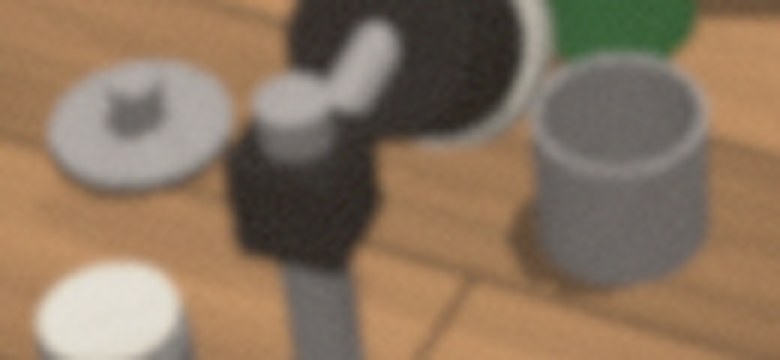

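The wrist view shows the cover at (258,182), and the knob top at (258,189). The fingertips appear about 4.5 px above where the calibration predicts them. That bias explains the 5 mm difference between the wrist and top views. The top-view values also agree with the scene view for the cover relative to the pot, so I'll use them and check again close up.

```bash
python3 -m pendant '[{"travel":[0,0,-0.9],"dr":[0,0,0],"jaw":0.3},{"travel":[0,0,-0.9],"dr":[0,0,0],"jaw":0.3},{"travel":[0,0,-0.9],"dr":[0,0,0],"jaw":0.3},{"travel":[0,0,-0.5],"dr":[0,0,0],"jaw":0},{"travel":[0,0,0],"dr":[0,0,0],"jaw":0},{"travel":[0,0,0],"dr":[0,0,0],"jaw":0}]'
python3 - <<'E'
from h import *
o=readout.observe(); M=R.from_rotvec(o['tool_rot'])
p=vision.camera_params('wrist');im=vision.snapshot('wrist');cv2.imwrite('pics/w2.png',im[:,:,::-1])
print(o['position'],o['grip_width'],p['position']);h=o['grip_width']/2
for x in (-h,h):
  for y in (-.008,.008): print(x,y,proj('wrist',o['position']+M.apply([x,y,0]),p).round(1))
for y in (-.012,0,.012): print('knob',y,proj('wrist',np.r_[o['position'][:2],.037]+M.apply([0,y,0]),p).round(1))
print('disc',proj('wrist',np.r_[o['position'][:2],.011],p))
crop('pics/w2.png','pics/w2c.png',170,120,350,260,4)
E
```

```text
clock: 2.4
position: [0.4943, -0.3097, 0.0514]
tool_rot: [-2.535, 1.855, -0.002]
ft_force: [-0.6, -0.1, 0.7]
grip_width: 0.0474
[ 0.49428133 -0.30973087  0.05143837] 0.04740805301162916 [ 0.5628041  -0.28682613  0.23061874]
-0.02370402650581458 -0.008 [219.9 219.6]
-0.02370402650581458 0.008 [220.8 242.3]
0.02370402650581458 -0.008 [293.7 219.6]
0.02370402650581458 0.008 [292.6 242.4]
knob -0.012 [256.7 207.1]
knob 0 [256.6 223.6]
knob 0.012 [256.6 239.4]
disc [256.48651954 211.89377169]
```

View pics/w2c.png

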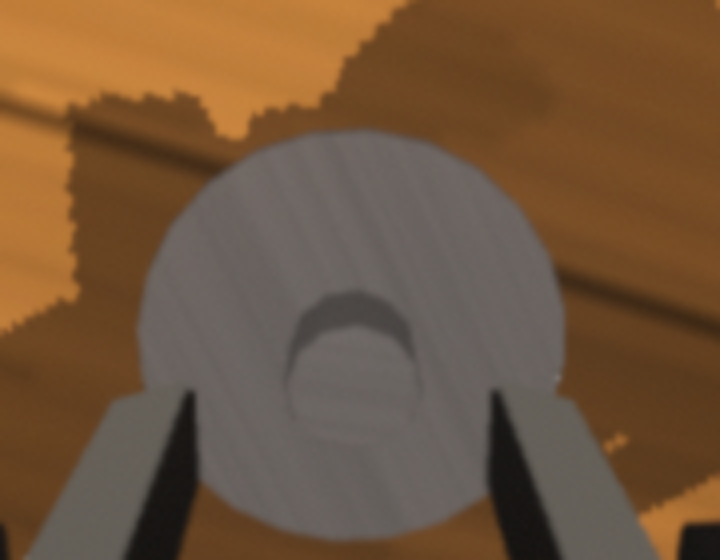

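```bash
python3 -m pendant '[{"travel":[0.1,0.05,-0.7],"dr":[0,0,0],"jaw":0},{"travel":[0,0,-0.45],"dr":[0,0,0],"jaw":0},{"travel":[0,0,-0.3],"dr":[0,0,0],"jaw":0},{"travel":[0,0,0],"dr":[0,0,0],"jaw":-0.3},{"travel":[0,0,0],"dr":[0,0,0],"jaw":-1},{"travel":[0,0,0],"dr":[0,0,0],"jaw":-1},{"travel":[0,0,0],"dr":[0,0,0],"jaw":-1},{"travel":[0,0,0],"dr":[0,0,0],"jaw":-1}]' 20
python3 - <<'E'
from h import *
o=readout.observe(); M=R.from_rotvec(o['tool_rot'])
p=vision.camera_params('wrist');im=vision.snapshot('wrist');cv2.imwrite('pics/w3.png',im[:,:,::-1])
print(o['position'],o['grip_width']);h=o['grip_width']/2
for x in (-h,h):
  for y in (-.008,.008): print(x,y,proj('wrist',o['position']+M.apply([x,y,0]),p).round(1))
for y in (-.012,0,.012): print('knob',y,proj('wrist',np.r_[o['position'][:2],.037]+M.apply([0,y,0]),p).round(1))
print('disc',proj('wrist',np.r_[o['position'][:2],.011],p))
crop('pics/w3.png','pics/w3c.png',170,150,350,290,4)
E
```

```text
clock: 3.25
position: [0.4969, -0.3082, 0.0149]
tool_rot: [2.536, -1.855, 0.002]
ft_force: [-0.9, 0.0, 4.2]
grip_width: 0.0235
[ 0.496912   -0.30817168  0.01485765] 0.02351075207917394
-0.01175537603958697 -0.008 [238.4 219.7]
-0.01175537603958697 0.008 [238.8 242.5]
0.01175537603958697 -0.008 [275.1 219.8]
0.01175537603958697 0.008 [274.6 242.6]
knob -0.012 [257.  226.4]
knob 0 [256.9 245.6]
knob 0.012 [256.9 263.8]
disc [256.70984241 229.20239799]
```

View pics/w3c.png

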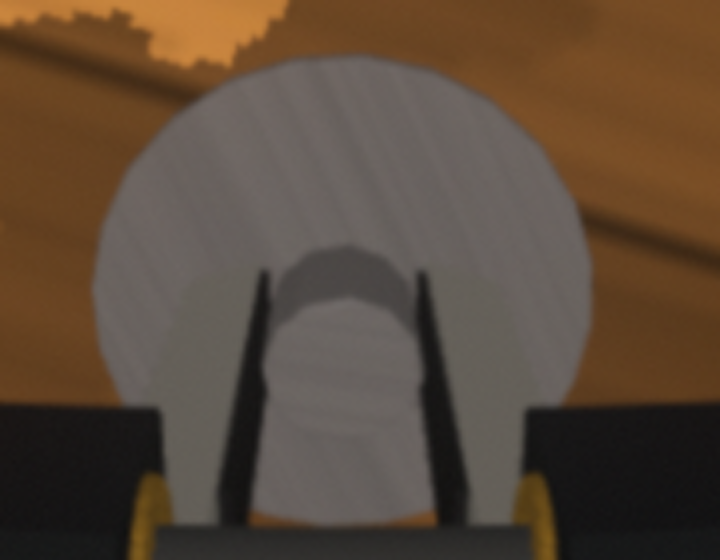

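```bash
python3 -m pendant '[{"travel":[0,0,0.4],"dr":[0,0,0],"jaw":-1},{"travel":[0,0,1],"dr":[0,0,0],"jaw":-1},{"travel":[0,0,1],"dr":[0,0,0],"jaw":-1},{"travel":[0,0,1],"dr":[0,0,0],"jaw":-1},{"travel":[0,0.4,0.8],"dr":[0,0,0],"jaw":-1},{"travel":[0,0.8,0],"dr":[0,0,0],"jaw":-1},{"travel":[-0.1,1,0],"dr":[0,0,0],"jaw":-1},{"travel":[-0.1,1,0],"dr":[0,0,0],"jaw":-1},{"travel":[-0.1,1,0],"dr":[0,0,0],"jaw":-1},{"travel":[0,0.7,0],"dr":[0,0,0],"jaw":-1},{"travel":[0,0.1,0],"dr":[0,0,0],"jaw":-1},{"travel":[0,0,0],"dr":[0,0,0],"jaw":-1}]'
python3 - <<'E'
from h import *
o=readout.observe(); M=R.from_rotvec(o['tool_rot'])
p=vision.camera_params('wrist');im=vision.snapshot('wrist');cv2.imwrite('pics/w4.png',im[:,:,::-1]); np.save('w4p.npy',np.r_[p['position'],p['attitude']])
print(o['position'],o['grip_width'],o['clock'])
print(proj('wrist',[.463,-.0777,.07],p),proj('wrist',[.467,-.0765,.07],p))
t=vision.snapshot('top');cv2.imwrite('pics/t4.png',t[:,:,::-1])
E
```

```text
clock: 4.5
position: [0.4892, -0.1829, 0.1196]
tool_rot: [-2.536, 1.854, -0.001]
ft_force: [-0.0, -0.0, -1.2]
grip_width: 0.0236
[ 0.48921219 -0.18287678  0.11959622] 0.02359029571224201 4.5
[129.3752775  199.37136077] [128.94616432 194.63315565]
```

View pics/w4.png

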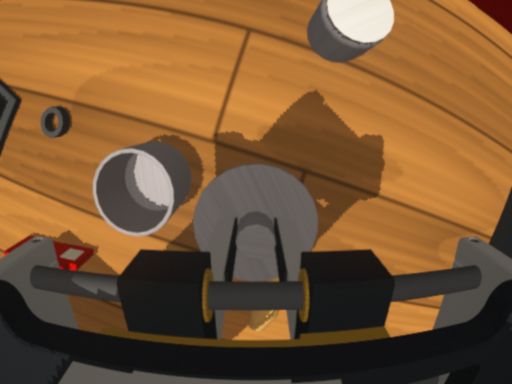

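View pics/t4.png

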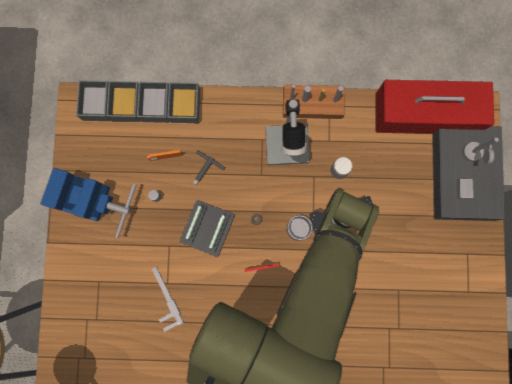

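Run:
```python
from h import *
crop('pics/w4.png','pics/w4a.png',80,130,200,245,5)
crop('pics/w4.png','pics/w4b.png',180,155,330,255,5)
```

```text
(no output)
```

View pics/w4a.png

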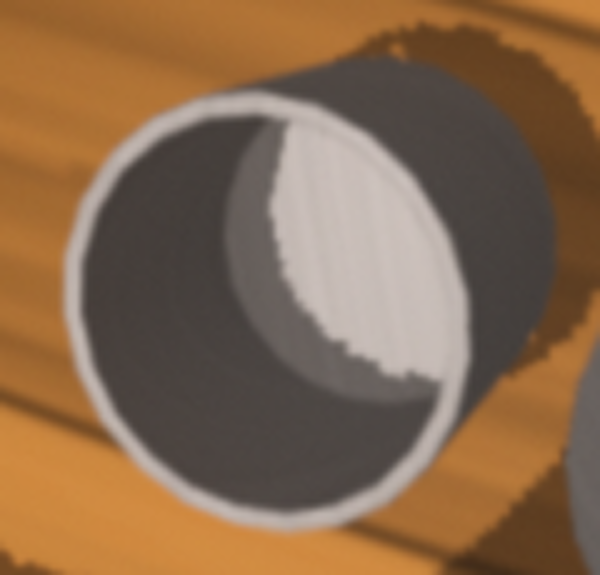

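View pics/w4b.png

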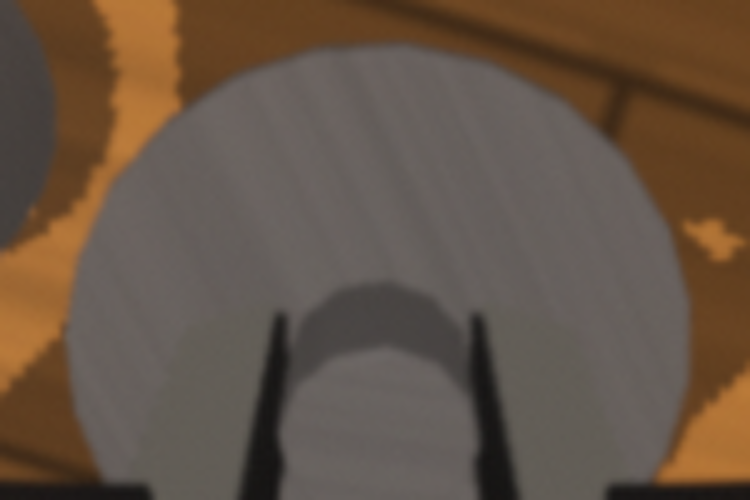

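```bash
cat > fit.py <<'E'
from h import *
from scipy.optimize import least_squares
def circ(P):
    return least_squares(lambda c: np.hypot(P[:,0]-c[0],P[:,1]-c[1])-c[2],[*P.mean(0),.04],loss='soft_l1',f_scale=.001).x
if __name__=='__main__':
    im=cv2.imread('pics/w4.png');hs=cv2.cvtColor(im,cv2.COLOR_BGR2HSV); a=np.load('w4p.npy')
    p=dict(K=vision.camera_params('wrist')['K'],position=a[:3],attitude=a[3:])
    for t in (110,125,140):
        m=np.zeros(hs.shape[:2],np.uint8); b=np.s_[130:245,80:185]; m[b]=((hs[b][...,1]<60)&(hs[b][...,2]>t))*255
        n,l,st,_=cv2.connectedComponentsWithStats(m); k=1+np.argmax(st[1:,4]); 
        c=cv2.convexHull(cv2.findContours((l==k).astype(np.uint8),0,1)[0][0])
        P=np.array([onz('wrist',*q[0],.07,p) for q in c])[:,:2]; print('pot',t,st[k],circ(P).round(4))
    for s in (60,80):
        m=np.zeros(hs.shape[:2],np.uint8); b=np.s_[155:243,193:330]; m[b]=(hs[b][...,1]<s)*255
        m=cv2.morphologyEx(m,cv2.MORPH_OPEN,np.ones((5,5)))
        c=max(cv2.findContours(m,0,1)[0],key=cv2.contourArea); c=[q[0] for q in c if q[0][1]<238 and q[0][0]>194]
        P=np.array([onz('wrist',*q,.1157,p) for q in c])[:,:2]; print('cover',circ(P).round(4))
E
python3 fit.py
```

```text
pot 110 [  93  148   81   88 2330] [ 0.4688 -0.0782  0.0383]
pot 125 [  93  148   81   88 2210] [ 0.4688 -0.0781  0.0383]
pot 140 [  93  149   81   87 2105] [ 0.4686 -0.078   0.0382]
cover [ 0.4913 -0.1813  0.0407]
cover [ 0.4913 -0.1814  0.0409]
```

```bash
python3 -m pendant '[{"travel":[-0.2,0.75,0],"dr":[0,0,0],"jaw":-1},{"travel":[-0.2,1,0],"dr":[0,0,0],"jaw":-1},{"travel":[-0.2,1,0],"dr":[0,0,0],"jaw":-1},{"travel":[-0.2,0.9,0],"dr":[0,0,0],"jaw":-1},{"travel":[-0.13,0.5,-0.3],"dr":[0,0,0],"jaw":-1},{"travel":[0,0,-0.5],"dr":[0,0,0],"jaw":-1},{"travel":[0,0,0],"dr":[0,0,0],"jaw":-1},{"travel":[0,0,0],"dr":[0,0,0],"jaw":-1}]'
python3 - <<'E'
from h import *
o=readout.observe()
p=vision.camera_params('wrist');im=vision.snapshot('wrist');cv2.imwrite('pics/w5.png',im[:,:,::-1])
s=vision.snapshot('scene');cv2.imwrite('pics/s5.png',s[:,:,::-1])
print(o['position'],o['grip_width'],o['clock'])
crop('pics/s5.png','pics/s5c.png',160,120,280,240,5)
crop('pics/w5.png','pics/w5c.png',150,120,360,270,3.5)
E
```

```text
clock: 5.4
position: [0.4659, -0.08, 0.0986]
tool_rot: [2.534, -1.856, -0.002]
ft_force: [-0.2, 0.3, -0.7]
grip_width: 0.0239
[ 0.4658526  -0.08002188  0.09862768] 0.02390759138540649 5.4
```

View pics/s5c.png

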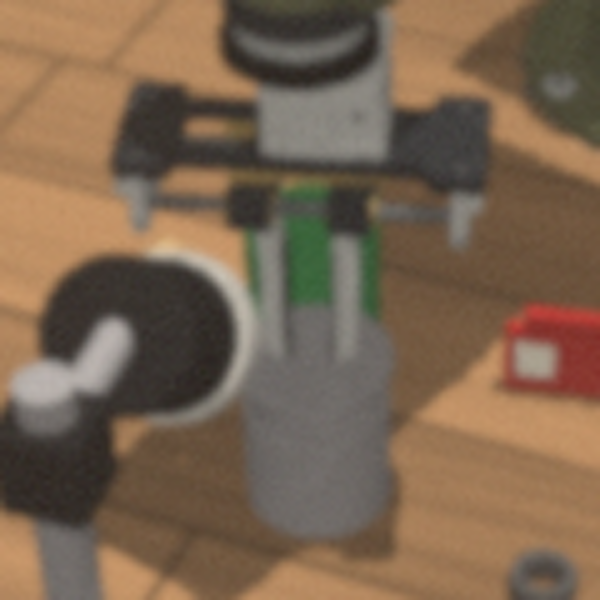

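View pics/w5c.png

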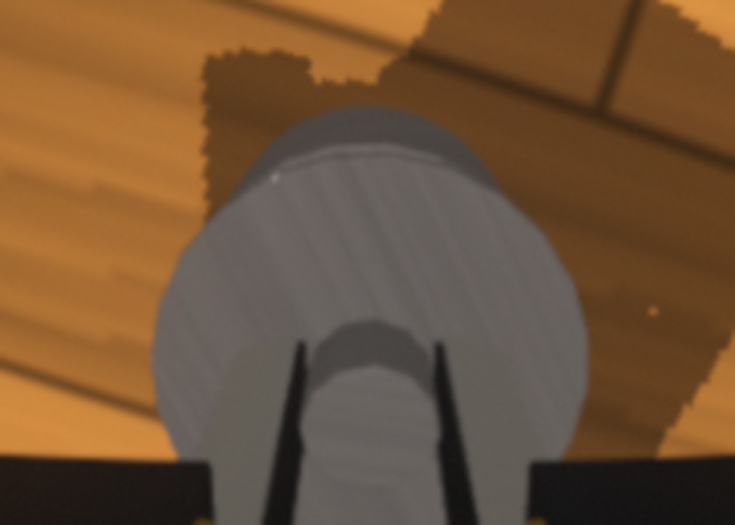

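Run:
```python
from h import *
o=readout.observe();M=R.from_rotvec(o['tool_rot'])
P=o['position']; a=np.radians(np.arange(-60,61,15))
for off in ([0,0],[0,-.002],[0,-.004],[0,.002]):
  c=P+M.apply([off[0],off[1],0])
  rim=[proj('wrist',np.r_[c[:2],.07]+.039*M.apply([np.sin(t),-np.cos(t),0])).round(1).tolist() for t in a]
  print(off,rim[2:7])
d=[proj('wrist',np.r_[P[:2],.0948]+.042*M.apply([np.sin(t),-np.cos(t),0])).round(1).tolist() for t in a]; print('disc',d[2:7])
im=cv2.imread('pics/w5.png'); g=cv2.cvtColor(im,cv2.COLOR_BGR2GRAY)
for c in (230,238,245,250,255,260,265,272,280): print(c,g[146:175,c].tolist())
for nm,z,r,q in (('disc',.0948,.042,P),('rim',.07,.039,P)):
  pr=np.array([proj('scene',np.r_[q[:2],z]+r*np.array([np.cos(t),np.sin(t),0])) for t in np.linspace(0,6.28,60)]); print(nm,pr.min(0),pr.max(0))
gs=cv2.cvtColor(cv2.imread('pics/s5.png'),cv2.COLOR_BGR2HSV)[...,1]
for r in (190,193,196,205,210,215,220): print(r,''.join('#' if v<70 else '.' for v in gs[r,195:250]))
```

```text
[0, 0] [[229.4, 171.7], [242.5, 166.3], [256.7, 164.4], [270.9, 166.3], [284.0, 171.8]]
[0, -0.002] [[229.3, 168.9], [242.4, 163.5], [256.7, 161.6], [270.9, 163.5], [284.0, 169.0]]
[0, -0.004] [[229.3, 166.2], [242.4, 160.7], [256.7, 158.9], [270.9, 160.8], [284.1, 166.2]]
[0, 0.002] [[229.4, 174.4], [242.5, 169.1], [256.7, 167.2], [270.9, 169.1], [283.9, 174.5]]
disc [[223.6, 174.8], [239.5, 168.2], [256.9, 166.0], [274.2, 168.3], [290.1, 174.9]]
230 [71, 71, 68, 69, 67, 67, 66, 66, 65, 63, 64, 65, 68, 69, 70, 70, 71, 71, 71, 74, 84, 91, 90, 97, 103, 102, 101, 100, 101]
238 [72, 72, 71, 71, 70, 69, 69, 69, 70, 70, 72, 72, 71, 70, 71, 72, 74, 83, 93, 93, 88, 95, 98, 99, 98, 98, 99, 100, 101]
245 [72, 72, 71, 71, 70, 71, 72, 72, 71, 71, 71, 72, 73, 72, 73, 85, 96, 95, 89, 93, 98, 100, 101, 101, 102, 101, 102, 102, 102]
250 [72, 72, 72, 72, 73, 71, 72, 71, 70, 71, 72, 71, 71, 72, 75, 90, 101, 96, 90, 94, 100, 98, 97, 96, 95, 96, 96, 96, 97]
255 [71, 73, 73, 72, 73, 71, 72, 71, 71, 72, 72, 72, 71, 71, 77, 93, 101, 94, 91, 96, 99, 99, 99, 100, 101, 101, 102, 100, 100]
260 [71, 72, 73, 72
[... 315 characters left out ...]
88, 93, 98, 98, 98, 99, 99, 100, 101]
280 [69, 69, 70, 70, 71, 71, 71, 72, 72, 72, 72, 72, 71, 71, 70, 69, 69, 70, 69, 70, 72, 77, 83, 91, 98, 100, 101, 99, 100]
disc [205.1660037  179.74550211] [237.6656625  201.27019905]
rim [206.8428224 187.5211096] [236.60706281 207.57278358]
190 ############################################...........
193 #####.######################################...........
196 ######.####################################............
205 ..............#############################............
210 ..............#############################............
215 ..............#############################............
220 ...............############################............
```

Close in, the rim arc and the disc edge are centred sideways (apex column about 255 for both). The pot is 1.4 mm further out than the cover, so I'll correct by that and lower.

```bash
python3 -m pendant '[{"travel":[0.05,0.02,0],"dr":[0,0,0],"jaw":-1},{"travel":[0,0,-0.2],"dr":[0,0,0],"jaw":-1},{"travel":[0,0,-0.2],"dr":[0,0,0],"jaw":-1},{"travel":[0,0,-0.12],"dr":[0,0,0],"jaw":-1},{"travel":[0,0,-0.12],"dr":[0,0,0],"jaw":-1},{"travel":[0,0,0],"dr":[0,0,0],"jaw":-1},{"travel":[0,0,0],"dr":[0,0,0],"jaw":-1}]'
python3 -m pendant '[{"travel":[0,0,-0.05],"dr":[0,0,0],"jaw":-1},{"travel":[0,0,-0.05],"dr":[0,0,0],"jaw":-1},{"travel":[0,0,0],"dr":[0,0,0],"jaw":-1}]'
```

```text
clock: 6.2
position: [0.4671, -0.0786, 0.0832]
tool_rot: [2.536, -1.855, -0.0]
ft_force: [-0.0, 0.4, -0.7]
grip_width: 0.0234
clock: 6.5
position: [0.4671, -0.0786, 0.0806]
tool_rot: [2.536, -1.855, -0.0]
ft_force: [-0.1, -0.1, -1.7]
grip_width: 0.0235
```

```bash
python3 -m pendant '[{"travel":[0,0,-0.04],"dr":[0,0,0],"jaw":-1},{"travel":[0,0,-0.01],"dr":[0,0,0],"jaw":-1},{"travel":[0,0,0],"dr":[0,0,0],"jaw":-1}]'
python3 - <<'E'
from h import *
im=vision.snapshot('wrist');cv2.imwrite('pics/w6.png',im[:,:,::-1]);crop('pics/w6.png','pics/w6c.png',150,120,360,270,3.5)
s=vision.snapshot('scene');cv2.imwrite('pics/s6.png',s[:,:,::-1]);crop('pics/s6.png','pics/s6c.png',160,120,280,240,5)
E
```

```text
clock: 6.8
position: [0.4671, -0.0786, 0.0794]
tool_rot: [2.536, -1.855, -0.0]
ft_force: [-0.1, 0.4, -1.7]
grip_width: 0.0238
```

View pics/w6c.png

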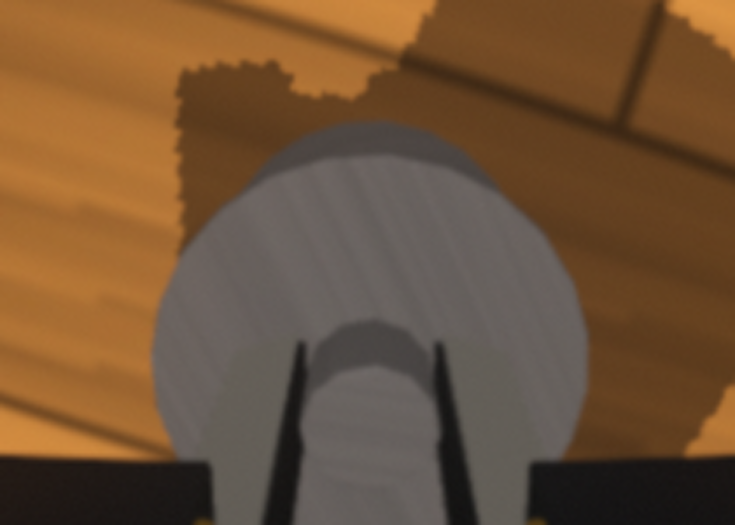

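View pics/s6c.png

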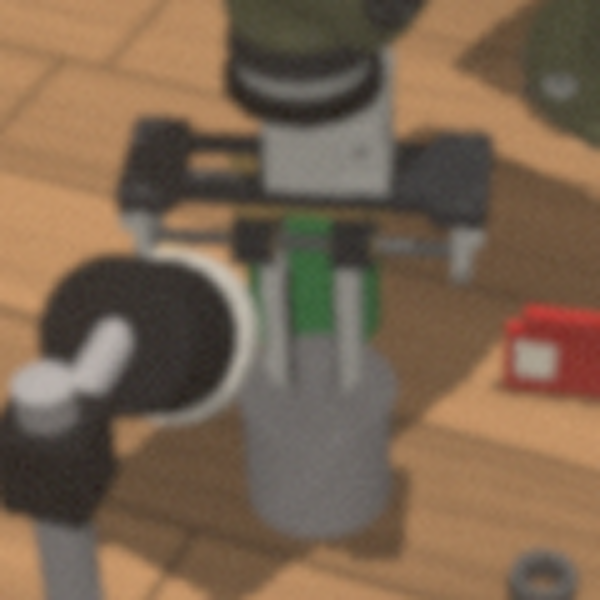

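```bash
python3 -m pendant '[{"travel":[0,0,-0.03],"dr":[0,0,0],"jaw":-1},{"travel":[0,0,0],"dr":[0,0,0],"jaw":-1},{"travel":[0,0,0],"dr":[0,0,0],"jaw":-1}]'
python3 -m pendant '[{"travel":[0,0,-0.02],"dr":[0,0,0],"jaw":-1},{"travel":[0,0,0],"dr":[0,0,0],"jaw":-1},{"travel":[0,0,0],"dr":[0,0,0],"jaw":-1}]'
```

```text
clock: 7.2
position: [0.4672, -0.0787, 0.0788]
tool_rot: [-2.536, 1.855, -0.0]
ft_force: [-0.1, 0.4, 0.3]
grip_width: 0.0233
clock: 7.5
position: [0.4673, -0.0786, 0.0788]
tool_rot: [-2.536, 1.854, -0.001]
ft_force: [-3.2, 0.4, 7.5]
grip_width: 0.0235
```

```bash
python3 -m pendant '[{"travel":[0,0,0.015],"dr":[0,0,0],"jaw":-1},{"travel":[0,0,0],"dr":[0,0,0],"jaw":-0.3},{"travel":[0,0,0],"dr":[0,0,0],"jaw":0},{"travel":[0,0,0],"dr":[0,0,0],"jaw":0},{"travel":[0,0,0.3],"dr":[0,0,0],"jaw":0},{"travel":[0,0,0.7],"dr":[0,0,0],"jaw":0},{"travel":[0,0,1],"dr":[0,0,0],"jaw":0},{"travel":[0,0,1],"dr":[0,0,0],"jaw":0},{"travel":[0,0,1],"dr":[0,0,0],"jaw":0},{"travel":[0,0,0],"dr":[0,0,0],"jaw":0}]'
python3 - <<'E'
from h import *
im=vision.snapshot('wrist');cv2.imwrite('pics/w7.png',im[:,:,::-1]);crop('pics/w7.png','pics/w7c.png',150,100,360,270,3.5)
s=vision.snapshot('scene');cv2.imwrite('pics/s7.png',s[:,:,::-1]);crop('pics/s7.png','pics/s7c.png',160,120,280,240,5)
E
```

```text
clock: 8.5
position: [0.4684, -0.0789, 0.1821]
tool_rot: [-2.534, 1.853, -0.008]
ft_force: [-0.4, 0.8, -0.6]
grip_width: 0.0469
```

View pics/w7c.png

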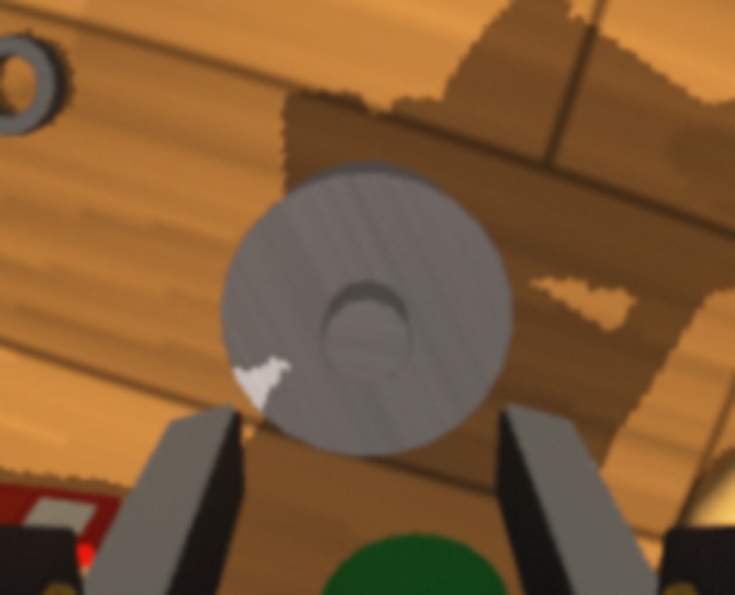

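View pics/s7c.png

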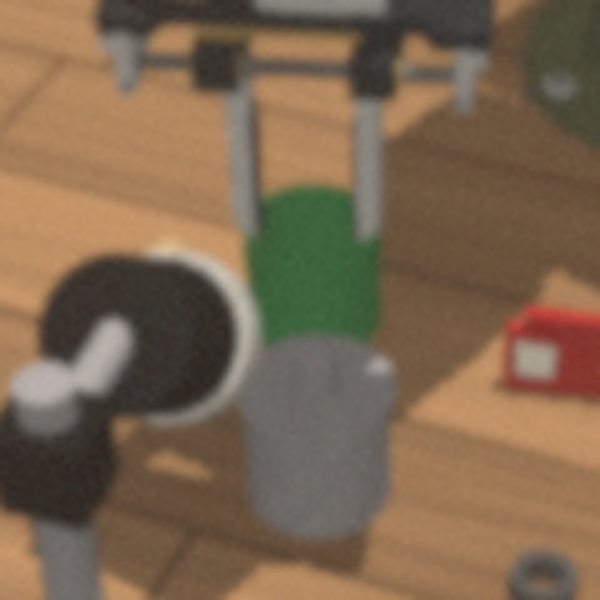

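```bash
python3 -m pendant '[{"travel":[-0.1,0.9,0],"dr":[0,0,1],"jaw":0},{"travel":[-0.1,0.9,0],"dr":[0,0,1],"jaw":0},{"travel":[-0.1,0.9,0],"dr":[0,0,1],"jaw":0},{"travel":[-0.1,0.9,0],"dr":[0,0,1],"jaw":0},{"travel":[-0.1,0.9,0],"dr":[0,0,1],"jaw":0},{"travel":[-0.1,0.9,0],"dr":[0,0,1],"jaw":0},{"travel":[-0.1,0.9,0],"dr":[0,0,1],"jaw":0},{"travel":[-0.1,0.9,0],"dr":[0,0,1],"jaw":0},{"travel":[0,0.9,0],"dr":[0,0,1],"jaw":0},{"travel":[0,0.9,0],"dr":[0,0,1],"jaw":0},{"travel":[0,0.9,0],"dr":[0,0,1],"jaw":0},{"travel":[0,0.5,0],"dr":[0,0,1],"jaw":0}]'
python3 -m pendant '[{"travel":[0,0,0],"dr":[0,0,1],"jaw":0},{"travel":[0,0,0],"dr":[0,0,1],"jaw":0},{"travel":[0,0,0],"dr":[0,0,1],"jaw":0},{"travel":[0,0,0],"dr":[0,0,1],"jaw":0},{"travel":[0,0,0],"dr":[0,0,1],"jaw":0},{"travel":[0,0,0],"dr":[0,0,1],"jaw":0},{"travel":[0,0,0],"dr":[0,0,1],"jaw":0},{"travel":[0,0,0],"dr":[0,0,1],"jaw":0},{"travel":[0,0,0],"dr":[0,0,1],"jaw":0},{"travel":[0,0,0],"dr":[0,0,1],"jaw":0},{"travel":[0,0,0],"dr":[0,0,1],"jaw":0},{"travel":[0,0,0],"dr":[0,0,1],"jaw":0}]'
python3 -m pendant '[{"travel":[0,0,-0.2],"dr":[0,0,1],"jaw":0},{"travel":[0,0,-0.2],"dr":[0,0,1],"jaw":0},{"travel":[0,0,-0.2],"dr":[0,0,1],"jaw":0},{"travel":[0,0,-0.2],"dr":[0,0,1],"jaw":0},{"travel":[0,0,-0.2],"dr":[0,0,1],"jaw":0},{"travel":[0,0,-0.2],"dr":[0,0,1],"jaw":0},{"travel":[0,0,-0.2],"dr":[0,0,1],"jaw":0},{"travel":[0,0,0],"dr":[0,0,0],"jaw":0},{"travel":[0,0,0],"dr":[0,0,0],"jaw":0}]'
python3 - <<'E'
from h import *
o=readout.observe(); M=R.from_rotvec(o['tool_rot']).as_matrix()
p=vision.camera_params('wrist');im=vision.snapshot('wrist');cv2.imwrite('pics/w8.png',im[:,:,::-1]);np.save('w8p.npy',np.r_[p['position'],p['attitude']])
print(o['position'],M.round(4),np.degrees(np.arctan2(M[1,0],M[0,0])),o['qpos'].round(3))
t=vision.snapshot('top');cv2.imwrite('pics/t8.png',t[:,:,::-1])
E
```

```text
clock: 9.8
position: [0.4465, 0.1826, 0.1774]
tool_rot: [3.106, -0.468, -0.003]
ft_force: [0.1, -0.5, 0.0]
grip_width: 0.0474
clock: 11.0
position: [0.4467, 0.1812, 0.1774]
tool_rot: [-2.972, -1.018, 0.003]
ft_force: [0.5, 1.2, -0.1]
grip_width: 0.047
clock: 11.9
position: [0.4468, 0.1813, 0.143]
tool_rot: [-2.579, -1.793, 0.002]
ft_force: [0.2, -0.8, -0.0]
grip_width: 0.0471
[0.44682533 0.18126382 0.14303994] [[ 3.487e-01  9.372e-01 -1.200e-03]
 [ 9.372e-01 -3.487e-01 -4.000e-04]
 [-8.000e-04 -1.000e-03 -1.000e+00]] 69.5931874426295 [ 0.309  0.215  1.781  0.     1.147 -0.905]
```

View pics/w8.png

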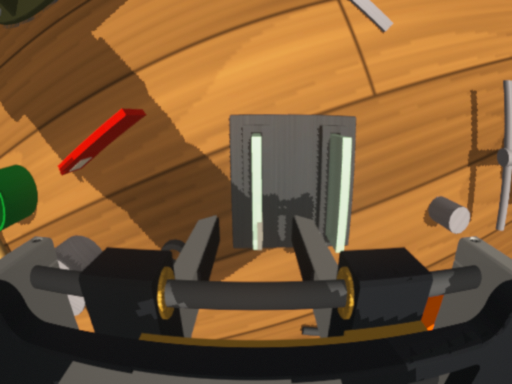

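Run:
```python
from h import *
im=cv2.imread('pics/w8.png');hs=cv2.cvtColor(im,cv2.COLOR_BGR2HSV); a=np.load('w8p.npy')
p=dict(K=vision.camera_params('wrist')['K'],position=a[:3],attitude=a[3:])
for b,n in ((np.s_[120:262,240:275],'notched'),(np.s_[120:262,325:360],'spare')):
    m=np.zeros(hs.shape[:2],np.uint8); m[b]=(hs[b][...,2]>165)*255
    m[b]&=((hs[b][...,1]<70)*255).astype(np.uint8)
    c=max(cv2.findContours(m,0,1)[0],key=cv2.contourArea)
    P=np.array([onz('wrist',*q[0],.068,p) for q in c])[:,:2].astype(np.float32)
    r=cv2.minAreaRect(P); bx=cv2.boxPoints(r); v=cv2.fitLine(P,cv2.DIST_L2,0,.01,.01).ravel()
    print(n,cv2.boundingRect(c),r,bx.round(4).tolist(),np.degrees(np.arctan2(v[1],v[0])))
crop('pics/w8.png','pics/w8c.png',225,110,365,260,4)
# top cam re tool bias check n/a
o=readout.observe(); M=R.from_rotvec(o['tool_rot'])
h=o['grip_width']/2
for x in (-h,h): print(proj('wrist',o['position']+M.apply([x,-.008,0]),p))
```

```text
notched (252, 136, 10, 114) ((0.44588375091552734, 0.18459452688694), (0.008117014542222023, 0.10453979671001434), 69.91487121582031) [[0.3953999876976013, 0.19869999587535858], [0.4936000108718872, 0.16279999911785126], [0.49639999866485596, 0.1704999953508377], [0.39820000529289246, 0.20640000700950623]] -19.814137
spare (335, 137, 17, 116) ((0.47563910484313965, 0.2588503360748291), (0.008868335746228695, 0.11012264341115952), 70.08112335205078) [[0.42239999771118164, 0.2734000086784363], [0.5259000062942505, 0.23589999973773956], [0.5289000272750854, 0.2442999929189682], [0.4253999888896942, 0.2818000018596649]] -19.887562
[216.25103588 216.9899083 ]
[289.14386453 217.07367151]
```

View pics/w8c.png

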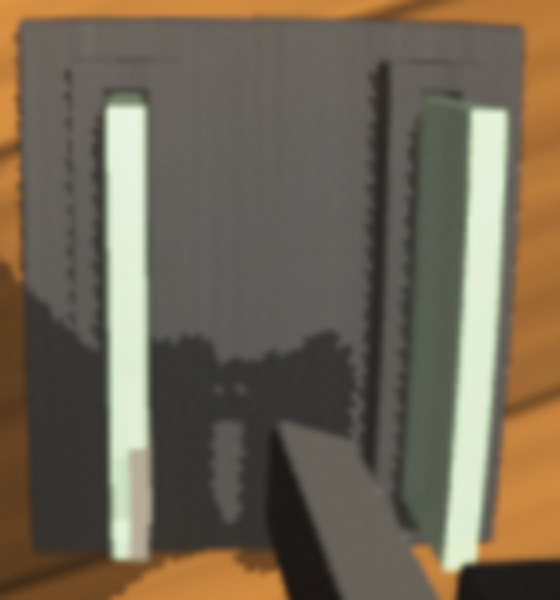

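The frost is on the face towards the spare (plate +y) and the notch end points away from the robot, so this is the right plate. Next I'll align and descend to just above it.

```bash
python3 -m pendant '[{"travel":[-0.21,0.22,-0.5],"dr":[0,0,0.12],"jaw":0},{"travel":[0,0,-1],"dr":[0,0,0],"jaw":0},{"travel":[0,0,-0.9],"dr":[0,0,0],"jaw":0},{"travel":[0,0,0],"dr":[0,0,0],"jaw":0},{"travel":[0,0,0],"dr":[0,0,0],"jaw":0}]'
python3 - <<'E'
from h import *
o=readout.observe(); M=R.from_rotvec(o['tool_rot'])
p=vision.camera_params('wrist');im=vision.snapshot('wrist');cv2.imwrite('pics/w9.png',im[:,:,::-1]);np.save('w9p.npy',np.r_[p['position'],p['attitude']])
m=M.as_matrix();print(o['position'],m[:,0].round(4),np.degrees(np.arctan2(m[1,0],m[0,0])),o['grip_width'])
crop('pics/w9.png','pics/w9c.png',200,120,350,270,4)
h=o['grip_width']/2
for x in (-h,h): print(proj('wrist',o['position']+M.apply([x,-.008,0]),p).round(1))
for x in (-.004,.004): print('plate top',[proj('wrist',np.r_[o['position'][:2],.068]+M.apply([x,y,0]),p).round(1).tolist() for y in (-.047,-.03,-.008)])
g=cv2.cvtColor(im,cv2.COLOR_RGB2GRAY)
for r in (180,200,212,217,220,225,230): print(r,g[r,200:315].tolist())
E
```

```text
clock: 12.5
position: [0.4416, 0.1871, 0.0836]
tool_rot: [-2.569, -1.808, 0.001]
ft_force: [0.6, 0.8, 0.6]
grip_width: 0.0471
[0.44161516 0.18706042 0.08361917] [ 3.375e-01  9.413e-01 -4.000e-04] 70.27730957012548 0.04709045431057074
[215.7 216.4]
[289.3 216.5]
plate top [[246.5, 152.5], [246.7, 177.7], [246.9, 209.1]]
plate top [[258.7, 152.5], [258.6, 177.7], [258.5, 209.2]]
180 [75, 75, 75, 75, 74, 73, 73, 72, 71, 70, 71, 70, 69, 68, 69, 69, 70, 69, 70, 69, 65, 58, 57, 59, 65, 76, 78, 83, 94, 98, 100, 99, 99, 99, 89, 80, 88, 97, 99, 99, 98, 96, 87, 70, 75, 133, 204, 231, 236, 236, 236, 236, 236, 236, 236, 237, 234, 214, 136, 88, 95, 100, 99, 99, 99, 99, 99, 100, 99, 99, 100, 100, 100, 98, 98, 100, 101, 101, 98, 97, 97, 98, 99, 98, 98, 97, 96, 95, 97, 98, 98, 98, 96, 96, 98, 97, 96, 97, 97, 96, 97, 98, 100, 98, 98, 98, 97, 98, 98, 98, 98, 99, 98, 98, 98]
200 [69, 69, 69, 69, 68, 70, 70, 70, 70, 70, 72, 72, 73, 73, 74, 74, 74, 75, 75, 75, 72, 61, 55, 56, 57, 58, 57, 58, 57, 57, 59, 59, 58, 56, 58, 57, 58, 57, 58, 58, 59, 58, 58, 59, 70, 120, 192, 228, 234, 234, 234, 234, 234, 234, 2
[... 2014 characters left out ...]
7, 58, 58, 57, 57, 57, 57, 58, 57, 57, 55, 55, 55, 56, 56, 55, 55, 54, 54, 55, 58, 68, 77, 72, 51, 33, 26, 28, 34, 58, 84, 97, 100, 100, 100, 100, 100, 101, 101, 100, 102, 100, 101, 102, 100, 99, 97]
230 [101, 100, 101, 100, 100, 100, 101, 100, 101, 100, 94, 75, 49, 32, 26, 25, 26, 27, 30, 47, 64, 67, 59, 54, 55, 56, 56, 56, 56, 55, 55, 56, 57, 56, 56, 57, 56, 56, 56, 57, 57, 57, 57, 58, 63, 98, 171, 223, 232, 232, 232, 232, 232, 233, 233, 233, 231, 205, 117, 60, 57, 58, 57, 57, 57, 56, 57, 57, 57, 57, 56, 57, 56, 56, 56, 57, 56, 55, 54, 54, 56, 55, 55, 55, 55, 54, 55, 59, 73, 87, 89, 71, 45, 30, 26, 26, 26, 26, 34, 59, 85, 97, 100, 101, 100, 100, 100, 100, 101, 101, 100, 101, 100, 100, 100]
```

View pics/w9c.png

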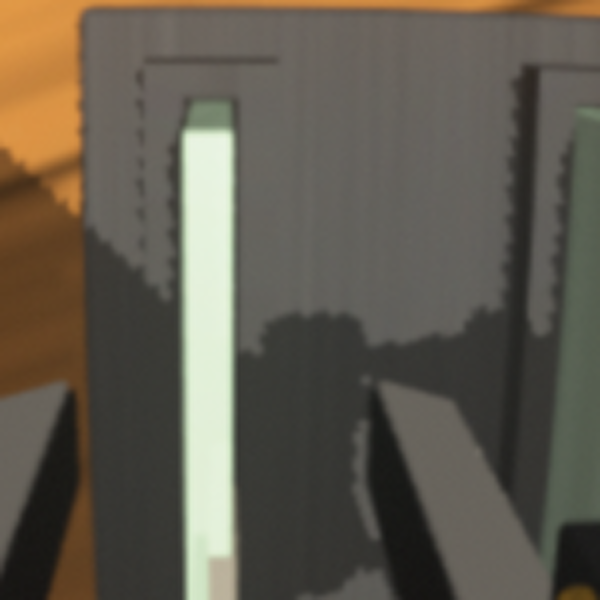

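The fingers are centred on column 255.4 and the plate on 252.0, so I'll shift about 2.1 mm towards tool −x. The plate's near end at row 152 confirms the grip will be near x = −8.

```bash
python3 -m pendant '[{"travel":[-0.03,-0.08,0],"dr":[0,0,0],"jaw":0},{"travel":[0,0,-0.6],"dr":[0,0,0],"jaw":0},{"travel":[0,0,-0.8],"dr":[0,0,0],"jaw":0},{"travel":[0,0,-0.6],"dr":[0,0,0],"jaw":0},{"travel":[0,0,0],"dr":[0,0,0],"jaw":-0.4},{"travel":[0,0,0],"dr":[0,0,0],"jaw":-0.6},{"travel":[0,0,0],"dr":[0,0,0],"jaw":-0.7},{"travel":[0,0,0],"dr":[0,0,0],"jaw":-0.7}]' 30
python3 - <<'E'
from h import *
im=vision.snapshot('wrist');cv2.imwrite('pics/w10.png',im[:,:,::-1])
crop('pics/w10.png','pics/w10c.png',200,120,350,270,4)
E
```

```text
clock: 13.35
position: [0.4416, 0.185, 0.0345]
tool_rot: [2.569, 1.808, 0.002]
ft_force: [-0.1, -0.6, 0.1]
grip_width: 0.0188
```

View pics/w10c.png

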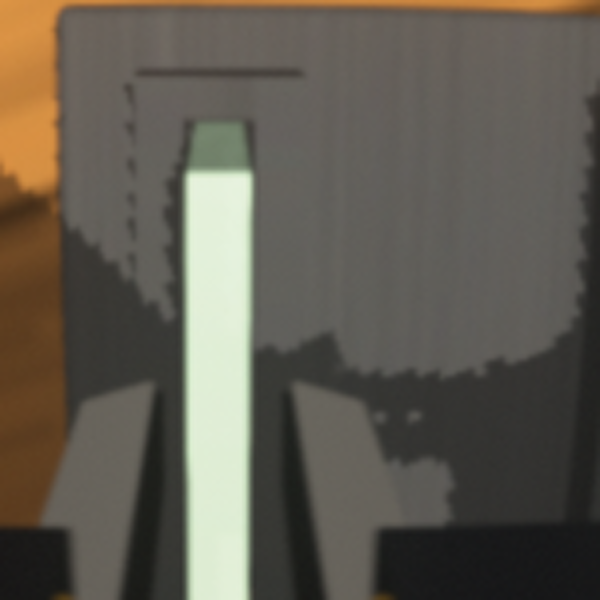

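```bash
python3 -m pendant '[{"travel":[0,-0.02,0],"dr":[0,0,0],"jaw":-0.8},{"travel":[0,0,0],"dr":[0,0,0],"jaw":-1},{"travel":[0,0,0],"dr":[0,0,0],"jaw":-1},{"travel":[0,0,0],"dr":[0,0,0],"jaw":-1},{"travel":[0,0,0],"dr":[0,0,0],"jaw":-1}]' 30
```

```text
clock: 13.9
position: [0.4413, 0.1844, 0.0338]
tool_rot: [2.569, 1.808, 0.0]
ft_force: [-1.3, 0.2, 5.5]
grip_width: 0.0075
```

```bash
python3 -m pendant '[{"travel":[0,0,0.2],"dr":[0,0,0],"jaw":-1},{"travel":[0,0,0.5],"dr":[0,0,0],"jaw":-1},{"travel":[0,0,1],"dr":[0,0,0],"jaw":-1},{"travel":[0,0,1],"dr":[0,0,0],"jaw":-1},{"travel":[0,0,1],"dr":[0,0,0],"jaw":-1},{"travel":[0,0,1],"dr":[0,0,0],"jaw":-1},{"travel":[0,0,1],"dr":[0,0,0],"jaw":-1},{"travel":[0,0,1],"dr":[0,0,0],"jaw":-1},{"travel":[0,0,0],"dr":[0,0,0],"jaw":-1}]'
python3 - <<'E'
from h import *
for n in ('wrist','scene','top'):
    cv2.imwrite(f'pics/{n[0]}11.png',vision.snapshot(n)[:,:,::-1])
o=readout.observe();print(o['position'],o['qpos'])
E
```

```text
clock: 14.8
position: [0.4421, 0.1847, 0.2047]
tool_rot: [2.568, 1.807, 0.008]
ft_force: [-0.6, 0.6, -1.7]
grip_width: 0.0078
[0.44066431 0.18420303 0.20031449] [ 3.19226362e-01  1.43291899e-01  1.72458052e+00  8.55356678e-06
  1.27479906e+00 -9.07336824e-01]
```

View pics/w11.png

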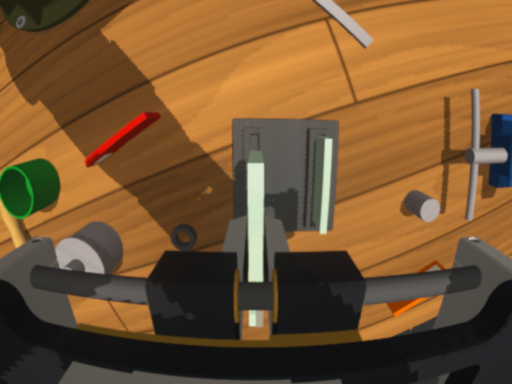

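View pics/s11.png

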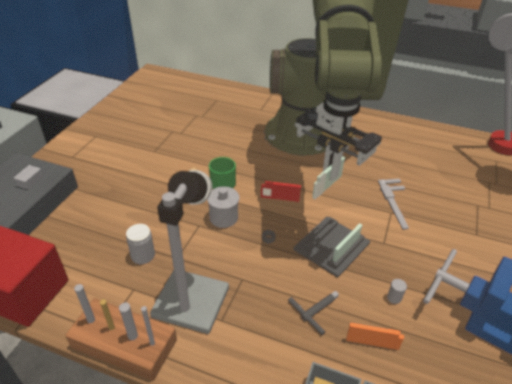

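View pics/t11.png

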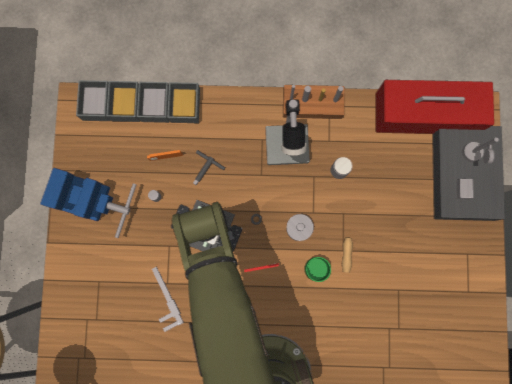

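Run:
```python
from h import *
crop('pics/t11.png','pics/t11c.png',255,90,325,170,8)
crop('pics/s11.png','pics/s11c.png',140,160,240,330,4.5)
```

```text
(no output)
```

View pics/t11c.png

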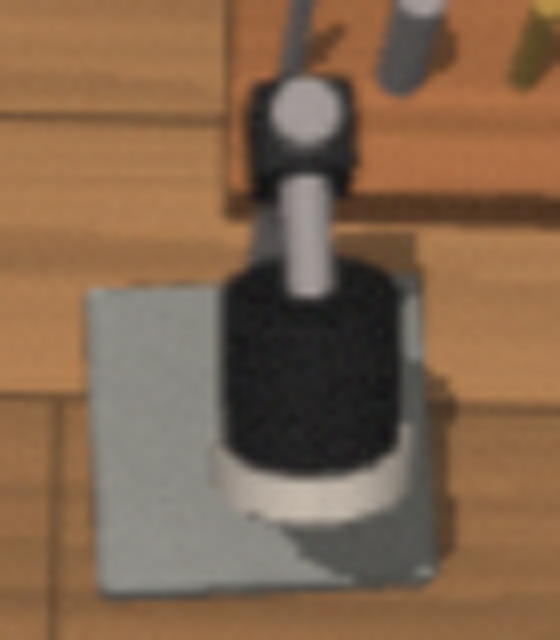

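View pics/s11c.png

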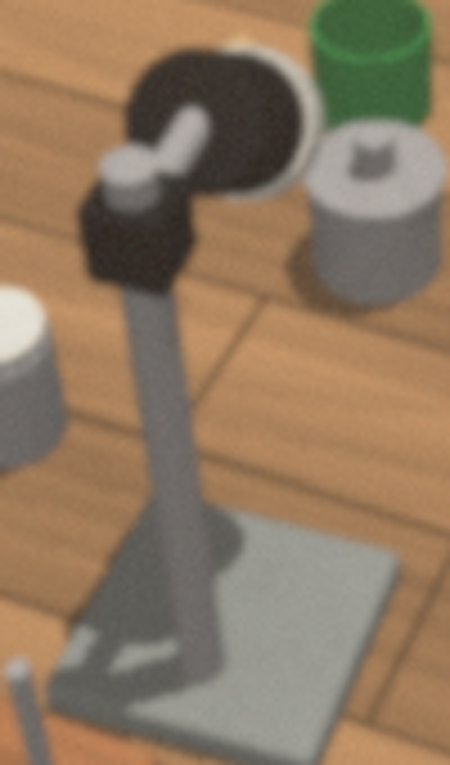

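Run:
```python
from h import *
f=lambda x,y:(x/8+255-.44,y/8+90-.44)
g=lambda x,y:(x/4.5+140-.4,y/4.5+160-.4)
for n,q in dict(fl=(102,593),fr=(437,577),bl=(88,292)).items(): print(n,onz('top',*f(*q),.022).round(4))
print('post',onz('top',*f(306,110),.35).round(4))
print('ringbot',onz('top',*f(315,522),.306).round(4),'ring L/R',onz('top',*f(216,450),.28).round(4),onz('top',*f(411,440),.28).round(4))
for n,q,z in (('post top',(131,163),.35),('baseR front',(398,556),.022),('base far right',(305,765),.022),('pot knob',(373,142),.101)): print(n,onz('scene',*g(*q),z).round(4))
print('postfoot',onz('scene',*g(203,675),.022).round(4))
```

```text
fl [0.6732 0.0274 0.022 ]
fr [ 0.6833 -0.1101  0.022 ]
bl [0.8001 0.0363 0.022 ]
post [ 0.7734 -0.0342  0.35  ]
ringbot [ 0.6436 -0.0423  0.306 ] ring L/R [ 0.6738 -0.0092  0.28  ] [ 0.679  -0.0766  0.28  ]
post top [ 0.7738 -0.033   0.35  ]
baseR front [0.6814 0.0303 0.022 ]
base far right [0.8081 0.0378 0.022 ]
pot knob [ 0.4747 -0.0729  0.101 ]
postfoot [ 0.7817 -0.0294  0.022 ]
```

```bash
python3 -m pendant '[{"travel":[0,0,0.2],"dr":[0,0,-0.5],"jaw":-1},{"travel":[0,0,0.2],"dr":[0,0,-1],"jaw":-1},{"travel":[0.2,-0.3,0.2],"dr":[0,0,-1],"jaw":-1},{"travel":[0.2,-0.5,0.2],"dr":[0,0,-1],"jaw":-1},{"travel":[0.2,-0.5,0],"dr":[0,0,-1],"jaw":-1},{"travel":[0.2,-0.5,0],"dr":[0,0,-1],"jaw":-1},{"travel":[0.2,-0.5,0],"dr":[0,0,-1],"jaw":-1},{"travel":[0.2,-0.5,0],"dr":[0,0,-1],"jaw":-1},{"travel":[0.2,-0.5,0],"dr":[0,0,-1],"jaw":-1},{"travel":[0.2,-0.5,0],"dr":[0,0,-1],"jaw":-1},{"travel":[0.2,-0.5,0],"dr":[0,0,-1],"jaw":-1},{"travel":[0.2,-0.5,0],"dr":[0,0,-1],"jaw":-1}]'
python3 -m pendant '[{"travel":[0.2,-0.5,0],"dr":[0,0,-1],"jaw":-1},{"travel":[0.2,-0.5,0],"dr":[0,0,-1],"jaw":-1},{"travel":[0.1,-0.3,0],"dr":[0,0,-0.91],"jaw":-1},{"travel":[0,-0.2,0],"dr":[0.07,-1,0],"jaw":-1},{"travel":[0,0,0],"dr":[0.07,-1,0],"jaw":-1},{"travel":[0,0,0],"dr":[0.07,-1,0],"jaw":-1},{"travel":[0,0,0],"dr":[0.07,-1,0],"jaw":-1},{"travel":[0,0,0],"dr":[0.07,-1,0],"jaw":-1},{"travel":[0,0,0],"dr":[0.07,-1,0],"jaw":-1},{"travel":[0,0,0],"dr":[0.07,-1,0],"jaw":-1},{"travel":[0,0,0],"dr":[0.07,-1,0],"jaw":-1},{"travel":[0,0,0],"dr":[0.06,-0.7,0],"jaw":-1}]'
python3 -m pendant '[{"travel":[0,0,0],"dr":[0,0,0],"jaw":-1},{"travel":[0,0,0],"dr":[0,0,0],"jaw":-1}]'
python3 - <<'E'
from h import *
o=readout.observe();p=vision.camera_params('wrist');cv2.imwrite('pics/w12.png',vision.snapshot('wrist')[:,:,::-1]);np.save('w12p.npy',np.r_[p['position'],p['attitude']]);np.save('w12o.npy',np.r_[o['position'],o['tool_rot']])
print(o['position'],R.from_rotvec(o['tool_rot']).as_matrix().round(4),o['qpos'].round(3),o['clock'])
print(proj('wrist',[.669,-.043,.28],p))
E
```

```text
clock: 16.15
position: [0.4908, 0.0638, 0.2196]
tool_rot: [-3.105, -0.475, 0.004]
ft_force: [-0.3, 0.4, -1.4]
grip_width: 0.0081
clock: 17.35
position: [0.5026, 0.0268, 0.2194]
tool_rot: [-2.929, -0.107, -1.066]
ft_force: [0.9, -0.0, -2.0]
grip_width: 0.008
clock: 17.55
position: [0.5034, 0.0268, 0.2205]
tool_rot: [-2.93, -0.107, -1.062]
ft_force: [-0.5, -0.2, -0.2]
grip_width: 0.0076
[0.50337666 0.0268267  0.22046116] [[ 0.7659  0.0727  0.6389]
 [ 0.0568 -0.9973  0.0455]
 [ 0.6405  0.0015 -0.768 ]] [-0.067 -0.16   2.13   0.189  0.488 -0.276] 17.55
[411.93437245 280.79753931]
```

View pics/w12.png

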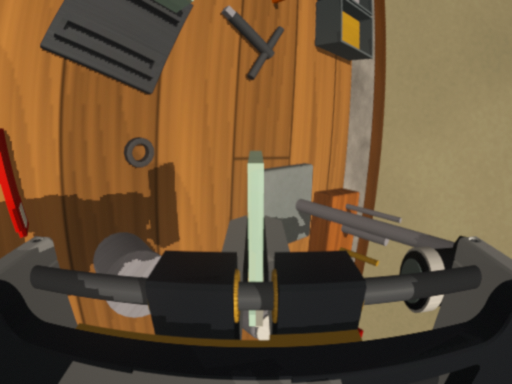

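Run:
```python
from h import *
crop('pics/w12.png','pics/w12c.png',370,220,490,330,6)
crop('pics/w12.png','pics/w12d.png',220,140,300,345,3)
a=np.load('w12p.npy');p=dict(K=vision.camera_params('wrist')['K'],position=a[:3],attitude=a[3:]);print(p)
L=np.array([.669,-.043,.28]);n=np.array([.764,.0548,.643]);y=np.array([-.0715,.9974,0]);v=np.cross(n,y)
for t in range(0,360,45): print(t,proj('wrist',L+.034*(y*np.cos(np.radians(t))+v*np.sin(np.radians(t))),p).round(1), proj('wrist',L+.075*n+.034*(y*np.cos(np.radians(t))+v*np.sin(np.radians(t))),p).round(1))
```

```text
{'K': array([[297.31863964,   0.        , 255.28483952],
       [  0.        , 297.31863964, 190.83927041],
       [  0.        ,   0.        ,   1.        ]]), 'position': array([0.38500595, 0.09059987, 0.35790574]), 'attitude': array([ 2.75469399, -0.02150943,  1.00806324])}
0 [418.8 251. ] [473.4 245.8]
45 [428.2 271.3] [484.  263.6]
90 [427.1 298.5] [483.  288.2]
135 [416.5 312.9] [471.3 302.4]
180 [404.8 307.6] [457.8 298.7]
225 [398.2 288.4] [449.9 281.6]
270 [398.8 265.7] [450.5 260.5]
315 [406.6 250.1] [459.5 245.5]
```

View pics/w12c.png

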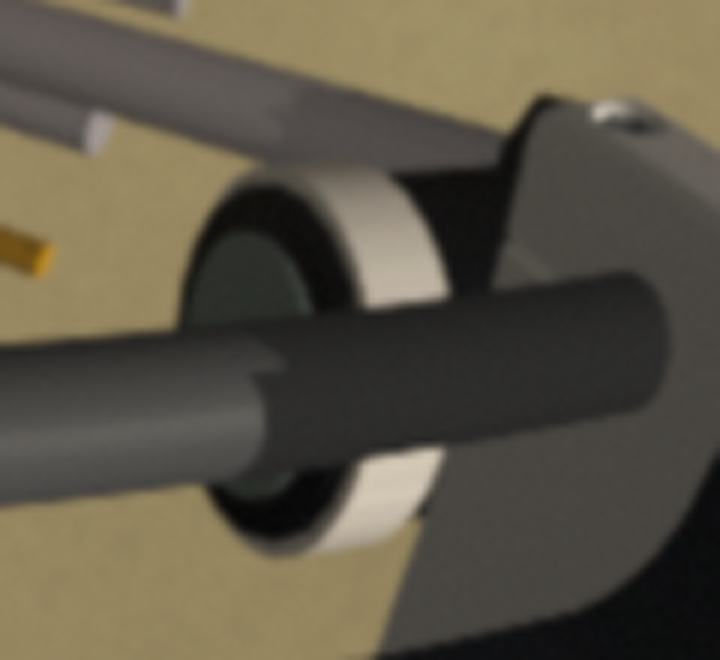

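View pics/w12d.png

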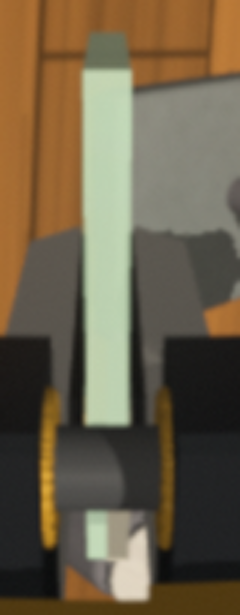

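Run:
```python
from h import *
a=np.load('w12p.npy');p=dict(K=vision.camera_params('wrist')['K'],position=a[:3],attitude=a[3:])
o=np.load('w12o.npy');M=R.from_rotvec(o[3:])
for xg in (-.010,-.008,-.006):
  print(xg,[proj('wrist',o[:3]+M.apply([x,-.055-xg,-.0342]),p).round(1).tolist() for x in(-.004,.004)],'bottom',[proj('wrist',o[:3]+M.apply([x,-.055-xg,.0218]),p).round(1).tolist() for x in(-.004,.004)])
print('tips',[proj('wrist',o[:3]+M.apply([x,-.008,0]),p).round(1).tolist() for x in(-.004,.004)])
im=cv2.imread('pics/w12.png');g=cv2.cvtColor(im,cv2.COLOR_BGR2GRAY)
print(g[145:175,256].tolist()); print(g[180,240:272].tolist())
crop('pics/w12.png','pics/w12e.png',225,140,290,240,6)
```

```text
-0.01 [[245.3, 172.7], [261.5, 172.7]] bottom [[248.1, 157.5], [259.9, 157.5]]
-0.008 [[245.3, 168.7], [261.6, 168.7]] bottom [[248.1, 154.6], [259.9, 154.6]]
-0.006 [[245.3, 164.7], [261.6, 164.7]] bottom [[248.1, 151.7], [259.9, 151.7]]
tips [[247.6, 220.1], [260.1, 220.1]]
[106, 107, 106, 106, 108, 107, 107, 107, 107, 108, 108, 106, 106, 105, 105, 108, 109, 125, 170, 198, 203, 203, 204, 204, 203, 202, 202, 202, 203, 202]
[107, 110, 114, 114, 112, 111, 115, 148, 191, 202, 202, 202, 201, 202, 201, 202, 202, 203, 203, 205, 206, 205, 203, 187, 153, 139, 137, 136, 136, 137, 138, 139]
```

View pics/w12e.png

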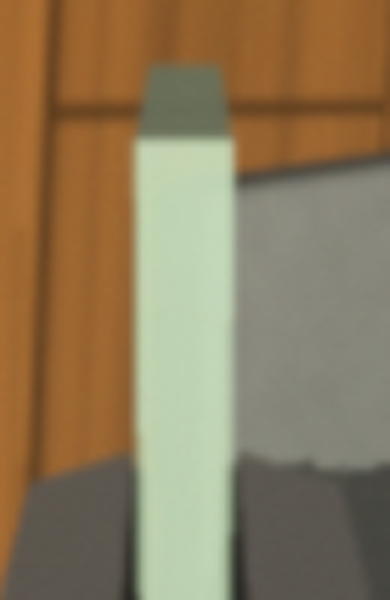

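Run:
```python
from h import *
o=readout.observe();T=R.from_rotvec(o['tool_rot'])
for i in range(3):
    p=vision.camera_params('wrist'); c=R.from_rotvec(p['attitude'])
    print(T.inv().apply(p['position']-o['position']).round(5),(T.inv()*c).as_rotvec().round(5))
# earlier: w1,w4 printed poses
for nm,pos,rot in (('w4',[0.48921219,-0.18287678,0.11959622],[-2.536,1.854,-.001]),('w9',[0.44161516,0.18706042,0.08361917],[-2.569,-1.808,.001]),('w1',[.49375274,-.30949598,.13037106],[2.536,-1.855,-.001])):
    a=np.load(nm+'p.npy');T=R.from_rotvec(rot); print(nm,T.inv().apply(a[:3]-pos).round(5),(T.inv()*R.from_rotvec(a[3:])).as_rotvec().round(5))
```

```text
[ 0.00101 -0.07201 -0.17829] [-0.24627 -0.00061 -0.00064]
[ 0.00101 -0.07201 -0.17829] [-0.24627 -0.00061 -0.00064]
[ 0.00101 -0.07201 -0.17829] [-0.24627 -0.00061 -0.00064]
w4 [-0.00093 -0.07243 -0.17915] [-0.24789 -0.00036 -0.00127]
w9 [ 0.00173 -0.06994 -0.17917] [-2.4631e-01  1.0000e-04 -9.7000e-04]
w1 [-0.00104 -0.07243 -0.17914] [-0.24793  0.00029 -0.00098]
```

Run:
```python
from h import *
a=np.load('w12p.npy');b=np.array([.0012,.0014,0])
p=dict(K=vision.camera_params('wrist')['K'],position=a[:3]-b,attitude=a[3:])
o=np.load('w12o.npy');M=R.from_rotvec(o[3:])
for xg in (-.010,-.008,-.006,-.004):
  print(xg,proj('wrist',o[:3]+M.apply([0,-.055-xg,-.0342]),p).round(1),'bottom',proj('wrist',o[:3]+M.apply([0,-.055-xg,.0218]),p).round(1))
print('tip',proj('wrist',o[:3]+M.apply([0,-.008,0]),p).round(1))
y=np.array([-.0715,.9974,0]);n=np.array([.764,.0548,.643]);v=np.cross(n,y)
def ext(L):
    q=np.array([proj('wrist',L+.034*(y*np.cos(t)+v*np.sin(t)),p) for t in np.linspace(0,6.283,180)]); return q.min(0).round(1),q.max(0).round(1),((q.min(0)+q.max(0))/2).round(1)
for L in ([.669,-.043,.28],[.674,-.043,.28],[.669,-.038,.28],[.669,-.043,.283],[.665,-.043,.28]): print(L,ext(np.array(L)))
for q in ((415.4,279.6),(415.4,281.9)): print(onz('wrist',*q,.28,p))
```

```text
-0.01 [255.5 169.8] bottom [255.5 155.5]
-0.008 [255.5 165.8] bottom [255.5 152.5]
-0.006 [255.5 161.8] bottom [255.5 149.6]
-0.004 [255.5 157.8] bottom [255.5 146.7]
tip [255.4 217.7]
[0.669, -0.043, 0.28] (array([398.2, 246.5]), array([430. , 311.7]), array([414.1, 279.1]))
[0.674, -0.043, 0.28] (array([399.9, 245.3]), array([431.6, 309.8]), array([415.7, 277.5]))
[0.669, -0.038, 0.28] (array([399.2, 241.9]), array([431.4, 307.7]), array([415.3, 274.8]))
[0.669, -0.043, 0.283] (array([400.5, 247.3]), array([432.8, 312.8]), array([416.7, 280. ]))
[0.665, -0.043, 0.28] (array([396.8, 247.4]), array([428.7, 313.3]), array([412.8, 280.4]))
[ 0.68072042 -0.04776075  0.28      ]
[ 0.68344204 -0.05157445  0.28      ]
```

```bash
python3 -m pendant '[{"travel":[0.3,-0.2,-0.2],"dr":[0,-0.04,0],"jaw":-1},{"travel":[0.5,-0.3,-0.3],"dr":[0,0,0],"jaw":-1},{"travel":[0.5,-0.3,-0.3],"dr":[0,0,0],"jaw":-1},{"travel":[0.5,-0.3,-0.3],"dr":[0,0,0],"jaw":-1},{"travel":[0.3,-0.2,-0.2],"dr":[0,0,0],"jaw":-1},{"travel":[0.13,-0.04,-0.15],"dr":[0,0,0],"jaw":-1},{"travel":[0,0,0],"dr":[0,0,0],"jaw":-1},{"travel":[0,0,0],"dr":[0,0,0],"jaw":-1},{"travel":[0,0,0],"dr":[0,0,0],"jaw":-1}]'
python3 - <<'E'
from h import *
o=readout.observe();p=vision.camera_params('wrist');cv2.imwrite('pics/w13.png',vision.snapshot('wrist')[:,:,::-1]);np.save('w13p.npy',np.r_[p['position'],p['attitude']]);np.save('w13o.npy',np.r_[o['position'],o['tool_rot']])
for n in ('scene','top'): cv2.imwrite(f'pics/{n[0]}13.png',vision.snapshot(n)[:,:,::-1])
M=R.from_rotvec(o['tool_rot']).as_matrix()
print(o['position'],M.round(4),o['qpos'].round(3),o['clock'])
print('frost',o['position']+M@[.004,.045,-.0042])
crop('pics/w13.png','pics/w13c.png',360,210,510,330,5)
crop('pics/s13.png','pics/s13c.png',140,100,290,240,5)
E
```

```text
clock: 18.5
position: [0.5593, -0.0064, 0.1852]
tool_rot: [-2.927, -0.108, -1.071]
ft_force: [-0.4, 0.1, -1.6]
grip_width: 0.0073
[ 0.55926543 -0.00638229  0.18518357] [[ 0.7619  0.0732  0.6435]
 [ 0.0572 -0.9973  0.0458]
 [ 0.6452  0.0019 -0.764 ]] [-0.144  0.03   2.049  0.364  0.397 -0.506] 18.5
frost [ 0.56290389 -0.05122503  0.19105983]
```

View pics/w13.png

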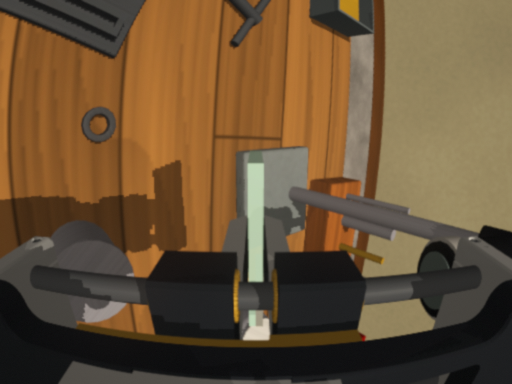

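View pics/w13c.png

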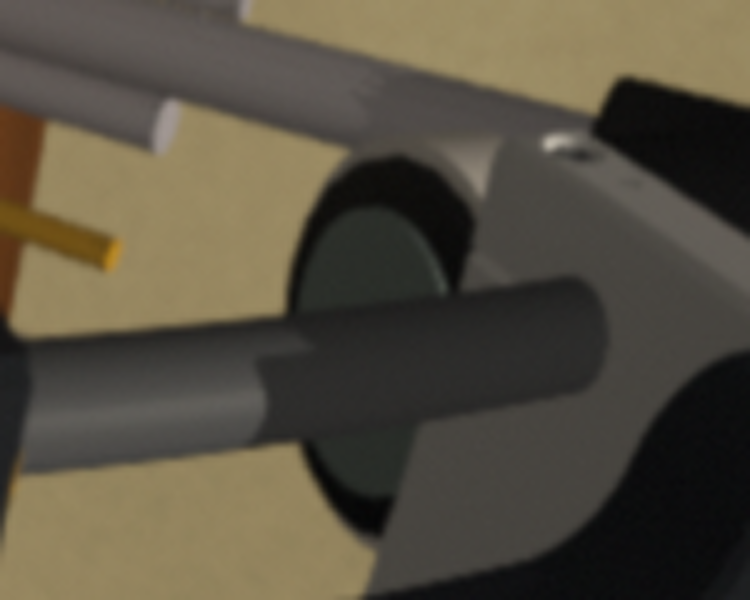

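View pics/s13c.png

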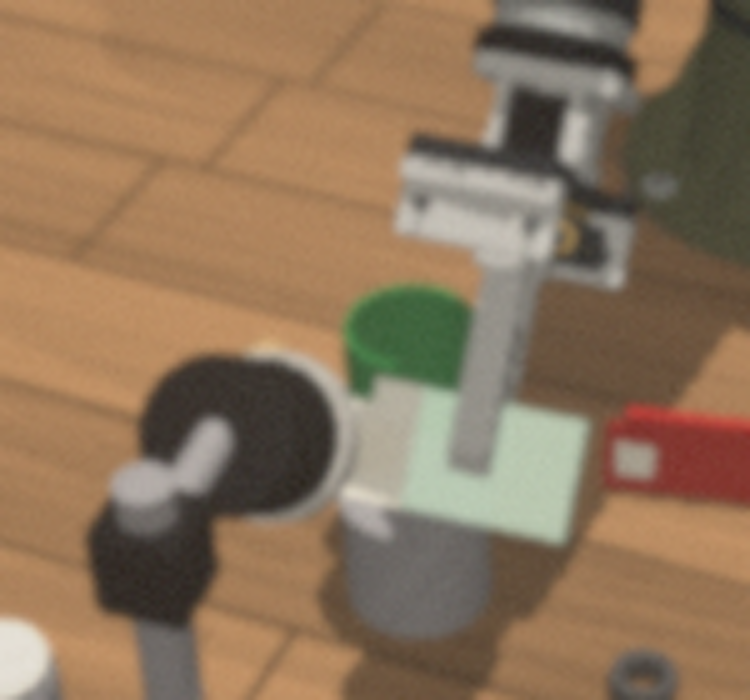

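View pics/t13.png

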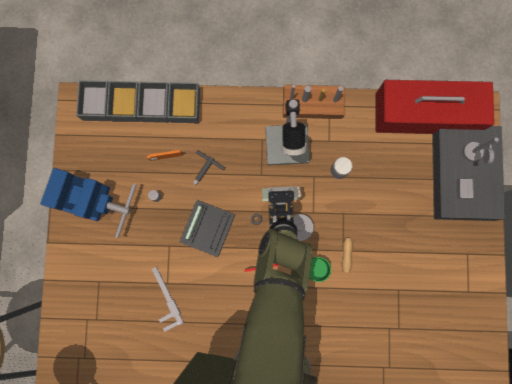

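Run:
```python
from h import *
o=np.load('w13o.npy');M=R.from_rotvec(o[3:])
def w(x,y,z,xg=-.007): return o[:3]+M.apply([y,x-xg,-(z-.0218)])
g=lambda q:((np.array(q)+.4-[140,100])*5).round(0).tolist()
gt=lambda q:((np.array(q)+.44-[250,170])*8).round(0).tolist()
crop('pics/t13.png','pics/t13c.png',250,170,320,230,8)
for n,c in dict(botL=(.055,.004,0),botR=(-.055,.004,0),topR=(-.055,.004,.056),frostedge_bot=(.022,.004,0),frost_top=(.022,.004,.056),notch=(.045,.004,.056),tip=(.055,.004,.044)).items(): print(n,'scene',g(proj('scene',w(*c))),'top',gt(proj('top',w(*c))))
a=np.load('w13p.npy');p=dict(K=vision.camera_params('wrist')['K'],position=a[:3]-[.0012,.0014,0],attitude=a[3:])
L=np.array([.670,-.044,.28]);y=np.array([-.0715,.9974,0]);n=np.array([.764,.0548,.643]);v=np.cross(n,y)
for r in (.034,):
  q=np.array([proj('wrist',L+r*(y*np.cos(t)+v*np.sin(t)),p) for t in np.linspace(0,6.283,180)]); print((q.min(0)-[360,210])*5,(q.max(0)-[360,210])*5)
f=o[:3]+M.apply([.004,.045,-.0042]); x=M.apply([1,0,0]); print('lens dist',np.dot(L-f,n),'lateral',(L-f)-np.dot(L-f,n)*n,'angle',np.degrees(np.arccos(x@n/np.linalg.norm(n))))
```

```text
botL scene [327.0, 489.0] top [395.0, 126.0]
botR scene [556.0, 540.0] top [99.0, 140.0]
topR scene [581.0, 418.0] top [103.0, 222.0]
frostedge_bot scene [395.0, 504.0] top [306.0, 131.0]
frost_top scene [419.0, 384.0] top [318.0, 212.0]
notch scene [372.0, 374.0] top [382.0, 209.0]
tip scene [346.0, 395.0] top [406.0, 190.0]
[275.79347507 134.197589  ] [506.50470958 554.08378223]
lens dist 0.13940588663179782 lateral [ 0.00059001 -0.00041442 -0.00069781] angle 0.2195323119595765
```

View pics/t13c.png

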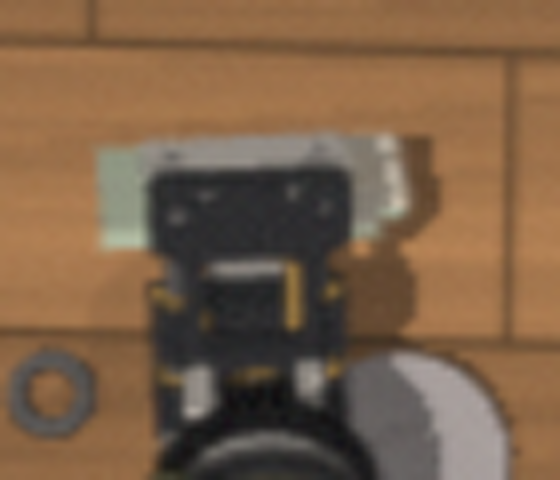

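```bash
python3 -m pendant '[{"travel":[0.04,0,-0.04],"dr":[0,0,0],"jaw":-1},{"travel":[0,0,0],"dr":[0,0,0],"jaw":-1},{"travel":[0,0,0],"dr":[0,0,0],"jaw":-1},{"travel":[0,0,0],"dr":[0,0,0],"jaw":-1}]'
python3 - <<'E'
from h import *
from station import job_done
o=readout.observe();M=R.from_rotvec(o['tool_rot']);f=o['position']+M.apply([.004,.045,-.0042]);print(o['clock'],f,M.as_matrix()[:,0],o['grip_width'],o['dq'].round(3))
print(job_done())
E
```

```text
clock: 19.05
position: [0.5603, -0.0066, 0.1838]
tool_rot: [-2.927, -0.108, -1.07]
ft_force: [-0.2, -0.4, -2.1]
grip_width: 0.0079
19.05 [ 0.56396544 -0.05147111  0.18965885] [0.76217416 0.05687231 0.64486905] 0.007873390494973837 [-0.002 -0.002  0.    -0.001 -0.002  0.001]
the job is handed in; nothing more can be done
None
```

I set the cover on the steel pot and let it go. I then took the notched plate from the rack and handed the job in at 19 s, still holding it at the reader.

- **Cover:** the seating push peaked at about 7.5 N and stopped at the expected height. Pictures taken after release show the cover level and centred on the pot.
- **Plate:** it is held with 30 N across its 8 mm thickness, about 7 mm behind its middle, so the fingers stay clear of the frosted end. The label side faces up towards the lens.
- **Focus:** my estimate puts the middle of the frosted end at (0.564, −0.051, 0.190), within about 1 mm of my estimate of the focus. The label face is about 0.2° off the lens axis.
- **Other things:** I saw no sign in the last pictures that the spare plate, look-alikes or bystanders had moved.

**Checks that disagreed:** the cameras differ from each other by 2 to 5 mm. I allowed for this using offsets seen at the gripper. The lens position is the least certain: the last wrist view showed one edge of the lens about 2.4 px from where I predicted. That could mean up to about 4 mm of error along the lens axis, and I moved only 1 mm towards it as a compromise. The reader's yaw came out as 4.1° from the top view and 3.4° from the scene view.

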